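Open the seasoning case to its pointer and set jar and bottle on their outlines

ROBOT

A 7-joint arm with a two-finger parallel gripper is mounted at the origin on a cart in front of the work surface, level with it; the furniture and walls round the work are solid. World frame = base frame: x ahead of the robot, y to its left, z up, the work surface at z = 0. Lengths are in m, angles in rad, forces in N, time in s.
With the tool pointing down it reaches from about 0.425 to 0.95 m from the base axis. Payload 16.7 kg.
Tool frame: the origin (TCP) lies on the centre line of the jaws, within the pads' length; the fingertips stand 22 mm ahead of it and the grasp point (between the pads) lies 3 mm ahead of it (ctrl.tip_extent is the z of the fingertips in the tool frame, in m); z points along the fingers, y is the line along which they close (so a half turn about z gives the same grasp; the last joint's range is limited). The gripper opens to 94 mm and grips with 3 to 60 N. Pads are 16 mm wide; open, the fingers measure 119 mm over their backs; the gripper's body (75 mm by 177 mm) begins 78 mm behind the grasp point.
Start: joints at [-1.401, 0.426, 0.074, 1.606, -0.034, 1.111, -0.067], TCP at [0.212, 0.641, 0.227] pointing down, gripper open.
Joint ranges: [-2.85, 2.85], [-0.5, 2.14], [-1.23, 1.37], [0.21, 2.46], [-1.02, 4.16], [0.16, 2.05], [-2.73, 2.73]. Speed limits (rad/s): [1.89, 1.89, 2.39, 2.39, 3.01, 3.01, 3.01].

INTERFACE

Orientations are given as a unit quaternion [w, x, y, z].
In Python, from workcell import ctrl gives the robot as it stands. The module is installed in compiled form; this text tells all that it offers.
- The arm moves only by the tool drive_tool, never from a script. Its argument "steps" is a list of rows, each a list of 6 numbers: the shift along the tool's x, y, z as a fraction of full scale, then the turn, a rotation vector about the tool's x, y, z as a fraction of full scale. In form: [[dx, dy, dz, rx, ry, rz], ...]. A call has 1 to 8 rows; each row shifts and turns the commanded pose from where the row before left it, along the tool's axes as they then stand; what a row does not reach is not made up. Full scale, the value 1, is 12 cm for a shift and 90 degrees for a turn. A row lasts 1/12 s, in which the tool goes at most 41.7 mm and 7.16 degrees, less where a joint would pass 70% of its speed; a pose out of reach is approached as far as the arm can. A call with a number of a shift or a turn outside -1 to 1 is refused whole. A call with a gripper value outside its range is refused whole. "claw" is the opening, from -1 (shut) to 1 (fully open), set as the call begins (left out, the last holds). The fingers move at their own pace and stop on an object; the grip force is fixed at half the most. Time passes only in rows, so rows that do not move let the fingers close. It gives the time, the measured TCP pose, the force, the opening and the grip force at its end, in the units of the state.
- ctrl.observe(): the state, without advancing time (a new reading comes with each control period).
- ctrl.grab_frame(name): name is "scene" or "top" or "wrist"; returns a dict with "image" (384x512x3 uint8, red, green, blue), "z_map" (384x512 float32, m along the optical axis (not along the pixel's ray), 0 where there is no reading), "fx", "fy", "cx", "cy" (pixels), "position" and "orientation" of the camera in the world; the wrist camera has in their place "tool_from_camera" (4x4, takes a point from camera to tool coordinates, whose origin is the TCP and whose axes are the flange's). Camera axes: x right, y down, z forward; pixel columns grow to the right and rows downward; lengths in m; the calibration is good to about 2 mm. A picture is of the moment at which its call begins: read the wrist's pose just before it.
- ctrl.close_job(): hands the job in; it is judged then, once.
The state is a dict: "clock": time; "qpos": joint angles; "qd": joint speeds; "tau": joint torques, N m; "ee_pos": TCP position; "tcp_rot": TCP orientation; "ft_force": force on the tool from outside, world axes, zero at the start; "moment": the same for the moment, N m; "gripper_width": finger opening in m; "finger_force": force on a finger pad.
Only numpy, scipy, OpenCV 4.12 (cv2) and the standard library are available. Lean on these libraries where they do the work, as an engineer would, in place of code of your own. Each camera call takes 0.05 s, during which the arm holds its last target. There are 200 camera calls.

TASK

Push the seasoning case's glass sash up by the black lip along its lower edge until the lip's underside is level with the red pointer on the frame, and leave it there. Then stand the slim spice jar with the red lid in the middle of the red ring and the white dressing bottle in the middle of the blue oval, lengthwise along it. Keep both upright, do not drop them, and leave the shot glass, the squat salt jar and the orange where they stand.

Things in the scene. Friction and masses are not known exactly. Their poses are not given: they have to be found in the camera images.
- case: Fixed seasoning case, wood and aluminium with glass sides, 130 deep, 356 wide, 464 high (mm). Origin under it on the work surface; x points from its front inward, y along its width, z up. Front of frame and base at x -65, back panel from x 46, floor at z 30, front posts' inner faces at y +-155. A fixed pane at x -45 to -35 closes the front above z 204; behind it a stocked shelf, underside z 239.
- sash (a joint): Height of the glass sash over its shut position, m (0 shut, stop at 0.238). The sash, 306 mm wide and 176 high, slides straight up in front of the fixed pane. Springs counterbalance it: it needs about 3 N to move either way and stays where it is left.
- sash_lip (a point): Middle of the lower front edge of the sash's black lift lip; moves with the sash. The lip is a bar 270 mm wide along the case's y and 9 thick that sticks out 20 in front of frame and base (front at case x -85). Its underside, level with the sash's lower edge, is 31.5 mm above the work surface when shut, with free space below it in front of the base.
- pointer: Red plastic pointer clipped on the front of the frame's post at the case's +y end (the end farther from the robot); its slim bar points inward at the sash. Its origin is at the height of the bar's middle, which the underside of the lip must be level with. The height varies.
- jar_spot: Red ring, 60 mm across, printed on the case's floor, 50 mm behind the front of the frame. Origin at its centre, 1 mm above the floor. Ring and oval lie 94 mm apart along the case's width, 47 either side of its middle; which is on which side varies.
- bottle_spot: Blue oval printed on the case's floor, 81 mm long along its x axis (the case's x) and 60 wide, 50 mm behind the front of the frame. Origin at its centre, 1 mm above the floor.
- curry_jar: Spice jar with a red lid and brown label, round, 45 mm across, 106 mm high, about 0.11 kg, standing. Origin at the centre of its foot, z up.
- dressing: White dressing bottle with a white cap, oval, 63 mm along its y axis and 43 mm along its x axis (36 to 43 mm across at grip height), 148 mm high, about 0.1 kg, standing. Origin at the centre of its foot, z up.
- shot_glass: Small clear shot glass, 49 mm across, 62 mm high, to be left alone. Origin at the centre of its foot.
- salt_jar: Squat glass jar of salt with a wide red lid, 72 mm across, 90 mm high, to be left alone. Origin at the centre of its foot.
- orange: Orange, 83 mm across, 80 mm high, to be left alone. Origin at its underside.

How it is judged:
By the outcome, as a careful person would: the job done as asked, in the order asked, and still so for the second after the job is handed in, with the robot touching nothing.
It also fails if it takes over 72 s, if anything falls off the work surface, if the arm or the gripper's body presses on something with over 40 N, if the wrist force passes 120 N, or if a joint passes its speed limit or range.

## Working session

There is one attempt and no reset: what is moved stays moved. The work goes in short steps, Python scripts to look and compute and a tool call to move; the robot and the scene stay as the last step left them, time stands still between calls to the robot, and variables do not carry over. Pictures are saved under pics/ and viewed, at most 14 in all, crops included, and the job is handed in when it is done.

Besides the shell and the picture viewer there is one more tool, called after ">>>" as a command line: name --pt "numbers of a row" for each row, then --argument value for the rest. drive_tool: Moves the arm, as the interface text tells. Its arguments: {"type":"object","properties":{"steps":{"type":"array","items":{"type":"array","items":{"type":"number","minimum":-1,"maximum":1}}},"claw":{"type":"number"}},"required":["steps"]}

```bash
mkdir -p pics; cat > h.py <<'E'
import numpy as np,cv2
from scipy.spatial.transform import Rotation as R
from workcell import ctrl
def q2R(q): return R.from_quat([q[1],q[2],q[3],q[0]]).as_matrix()
def grab(n):
    s=ctrl.observe(); f=ctrl.grab_frame(n)
    if n=='wrist':
        T=np.array(f['tool_from_camera']); Rt=q2R(s['tcp_rot'])
        f['R']=Rt@T[:3,:3]; f['p']=Rt@T[:3,3]+np.array(s['ee_pos'])
    else: f['R']=q2R(f['orientation']); f['p']=np.array(f['position'])
    return f
def cloud(f):
    z=f['z_map']; v,u=np.indices(z.shape)
    c=np.stack([(u-f['cx'])/f['fx']*z,(v-f['cy'])/f['fy']*z,z],-1)
    P=c@f['R'].T+f['p']; P[z==0]=np.nan; return P
def ray(f,u,v): return f['R']@np.array([(u-f['cx'])/f['fx'],(v-f['cy'])/f['fy'],1])
def onz(f,u,v,z):
    d=ray(f,u,v); return f['p']+d*(z-f['p'][2])/d[2]
def save(f,n): cv2.imwrite('pics/'+n,f['image'][...,::-1])
E
python3 - <<'E'
from h import *
import pickle
fs={n:grab(n) for n in ('scene','top','wrist')}
pickle.dump(fs,open('f0.pkl','wb'))
s=ctrl.observe(); print(s, ctrl.tip_extent)
for n,f in fs.items(): print(n,f['p'].round(3),f['R'][:,2].round(3),f['fx'])
a=fs['scene']['image'];b=fs['top']['image']
save(fs['scene'],'s0.png');save(fs['top'],'t0.png')
E
```

```text
{'clock': 0.15, 'qpos': array([-1.40150118,  0.42655338,  0.07383271,  1.60644603, -0.03410717,
        1.11077649, -0.06706552]), 'qd': array([ 0.00105467, -0.0026171 , -0.00082935, -0.001706  , -0.00095541,
       -0.00017998, -0.00033249]), 'tau': array([ 5.56097235e-03, -9.36293793e+01,  3.67012136e+00, -4.54424536e+01,
       -4.86044353e-02,  1.79940078e-02, -8.83883217e-06]), 'ee_pos': array([0.21146846, 0.64069808, 0.22696524]), 'tcp_rot': array([-5.36580553e-05,  1.58713009e-01,  9.87324651e-01, -4.59572849e-04]), 'ft_force': array([0.3073497 , 0.64354437, 0.29648136]), 'moment': array([ 0.05129366, -0.02369138,  0.01647115]), 'finger_force': 0.0, 'gripper_width': 0.09375903931042423} 0.022
scene [0.452 0.686 1.018] [ 0.092 -0.547 -0.832] 491.51637780124054
top [-0.011 -0.1    0.931] [ 0.566  0.219 -0.795] 431.02241872068515
wrist [0.146 0.663 0.384] [ 0.227 -0.076 -0.971] 298.7874574506842
```

View pics/s0.png

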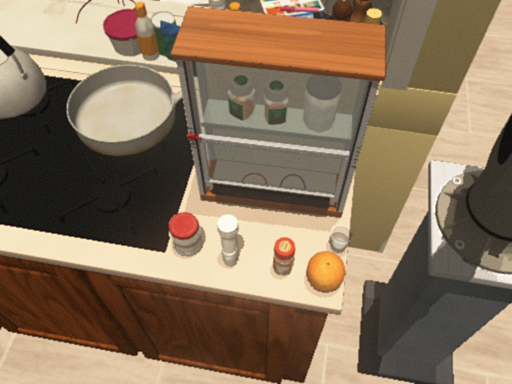

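View pics/t0.png

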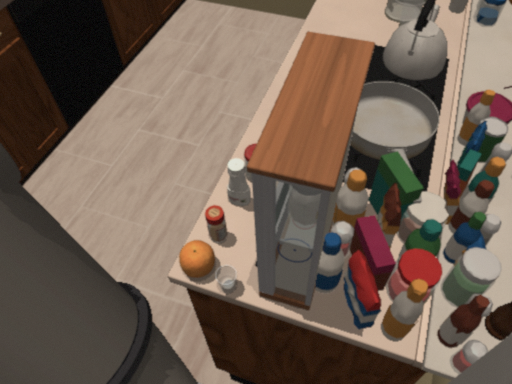

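The scene view shows the case with its front towards the camera: pointer around (193,137), ring (255,180) and oval (292,183) through the glass. In front stand the salt jar (184,230), bottle (229,240), red-lidded jar (284,255), orange (326,270) and shot glass (340,237). The top view shows the same from the robot side.

```bash
python3 - <<'E'
from h import *
import pickle
fs=pickle.load(open('f0.pkl','rb'))
f=fs['scene'];P=cloud(f)
cv2.imwrite('pics/s0c.png',cv2.resize(f['image'][110:290,165:365,::-1],None,fx=4,fy=4,interpolation=cv2.INTER_CUBIC)[:600] if 0 else cv2.resize(f['image'][110:250,170:370,::-1],(800,560),interpolation=cv2.INTER_CUBIC))
def p(u,v): return P[v,u].round(3)
for n,uv in dict(pointer=(193,137),lip=(270,201),salt=(183,222),bot=(228,222),jar=(285,246),orange=(326,270),glass=(340,232),table=(260,230),roofL=(190,60),roofR=(380,75),post=(206,200),base=(280,207)).items(): print(n,uv,p(*uv))
# per-object clouds: front area pts with z>5mm
for n,f in fs.items():
    P=cloud(f); hsv=cv2.cvtColor(f['image'],cv2.COLOR_RGB2HSV)
    red=((hsv[...,0]<8)|(hsv[...,0]>172))&(hsv[...,1]>150)&(hsv[...,2]>90)
    k,l,st,c=cv2.connectedComponentsWithStats(red.astype(np.uint8))
    for i in range(1,k):
        if st[i,4]>8: print(n,st[i],c[i].round(1),np.nanmedian(P[l==i],0).round(3), np.nanmax(P[l==i][:,2]).round(3))
E
```

```text
pointer (193, 137) [0.695 0.083 0.252]
lip (270, 201) [0.536 0.064 0.029]
salt (183, 222) [0.706 0.192 0.092]
bot (228, 222) [0.601 0.204 0.147]
jar (285, 246) [0.48  0.218 0.111]
orange (326, 270) [0.389 0.24  0.077]
glass (340, 232) [0.364 0.121 0.036]
table (260, 230) [ 0.548  0.13  -0.001]
roofL (190, 60) [0.678 0.082 0.454]
roofR (380, 75) [0.365 0.067 0.463]
post (206, 200) [0.693 0.073 0.001]
base (280, 207) [0.51  0.069 0.017]
scene [280   7  14   5  44] [285.9   8.4] [ 0.626 -0.796 -0.066] -0.059
scene [104   9  33  31 782] [121.1  24.3] [ 1.023 -0.35   0.146] 0.225
scene [187 134  14   6  58] [192.5 136.7] [0.697 0.082 0.251] 0.258
scene [168 212  30  27 616] [183.  225.3] [0.705 0.199 0.09 ] 0.096
scene [275 238  20  22 215] [284.3 249.6] [0.48  0.228 0.105] 0.109
top [493  94   4   8  11] [494.5  97.7] [ 1.053 -0.367  0.145] 0.233
top [477  97   4   6   9] [478.2  99.1] [ 1.035 -0.326  0.145] 0.148
top [470 103   6   6   9] [472.6 105. ] [ 1.006 -0.315  0.144] 0.15
top [245 145  11  15  90] [249.4 151.6] [0.7   0.211 0.089] 0.092
top [481 181  12   8  59] [486.6 184.5] [ 0.649 -0.331  0.235] 0.238
top [395 185   3  15  19] [396. 192.] [ 0.611 -0.166  0.186] 0.187
top [206 206  17  15 125] [213.9 213.8] [0.474 0.213 0.104] 0.108
top [397 207   3   5  10] [397.9 208.7] [ 0.569 -0.177  0.185] 0.187
top [357 216  19   6  27] [366.1 217.9] [ 0.567 -0.12   0.129] 0.132
top [376 223   6   9  10] [378.7 227.4] [ 0.549 -0.153  0.129] 0.131
top [ 399  249   43   38 1158] [419.9 266.1] [ 0.487 -0.25   0.122] 0.128
top [349 250  31  58 956] [363.7 279.5] [ 0.415 -0.147  0.131] 0.143
top [385 254   7   5  10] [388.1 256.6] [ 0.482 -0.184  0.13 ] 0.132
top [477 296  11  11  78] [482. 301.] [ 0.379 -0.331  0.248] 0.251
```

View pics/s0c.png

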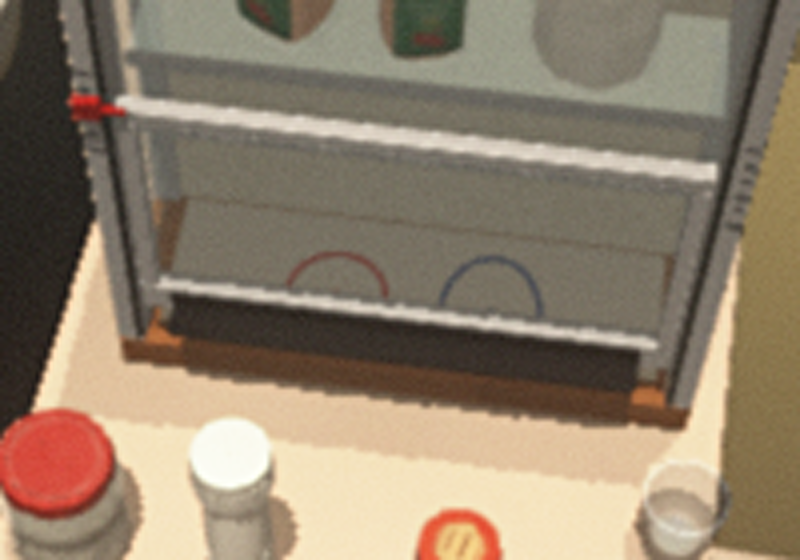

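The crop shows the red ring on the far (left) side at crop (337,280) and the blue oval on the near side at (492,290). The pointer is at (95,105) and the lip's dark front runs from (170,320) to (640,370). Next I fit the case frame and the objects.

```bash
python3 - <<'E'
from h import *
import pickle
fs=pickle.load(open('f0.pkl','rb'))
f=fs['scene'];P=cloud(f);X,Y,Z=P[...,0],P[...,1],P[...,2]
def line(m,name):
    q=P[m]; 
    c=np.polyfit(q[:,0],q[:,1],1); r=q[:,1]-np.polyval(c,q[:,0]); k=abs(r)<3*np.median(abs(r))+1e-4
    c=np.polyfit(q[k,0],q[k,1],1); print(name,m.sum(),'slope',c[0].round(4),'y@.53',np.polyval(c,.53).round(4),'sd',r[k].std().round(4),'xr',q[:,0].min().round(3),q[:,0].max().round(3))
uu,vv=np.meshgrid(np.arange(512),np.arange(384))
line((Z>.004)&(Z<.02)&(X>.36)&(X<.71)&(Y>.04)&(Y<.085),'base')
line((Z>.02)&(Z<.04)&(X>.36)&(X<.71)&(Y>.06)&(Y<.12),'lip')
hsv=cv2.cvtColor(f['image'],cv2.COLOR_RGB2HSV)
for z0 in (.1,.2,.3,.38):
    m=(abs(Z-z0)<.02)&(Y>.0)&(Y<.12)&(X>.33)&(X<.73)
    a=P[m]; print(z0,'xr',np.percentile(a[:,0],[1,99]).round(3)); line(m&((X>.67)|(X<.4)),'post')
# roof
m=(Z>.45)&(Z<.48); q=P[m][:,:2]; r=cv2.minAreaRect((q*1000).astype(np.float32)); print('roof',r)
t=cloud(fs['top']); m=(t[...,2]>.45)&(t[...,2]<.48);r=cv2.minAreaRect((t[m][:,:2]*1000).astype(np.float32)); print('roof top',r)
# pointer
ys,xs=np.where(((hsv[...,0]<8)|(hsv[...,0]>172))&(hsv[...,1]>120)&(uu>180)&(uu<210)&(vv>128)&(vv<146))
for x in range(xs.min(),xs.max()+1):
    v=ys[xs==x]
    if len(v):
        d=ray(f,x,v.mean()); s=(.085-f['p'][1])/d[1]; print(x,v.min(),v.max(),(f['p']+s*d).round(4),P[int(v.mean()),x].round(3))
# objects
for n,c,h in (('salt',(.705,.20),.12),('bot',(.601,.21),.16),('jar',(.48,.225),.12),('orange',(.389,.24),.1),('glass',(.364,.121),.07)):
    for k in ('scene','top'):
        p=cloud(fs[k]); m=(np.hypot(p[...,0]-c[0],p[...,1]-c[1])<.05)&(p[...,2]>.01)&(p[...,2]<h); q=p[m]
        if len(q)<10: continue
        top=q[q[:,2]>np.percentile(q[:,2],98)-.004]; print(n,k,len(q),'min',q.min(0).round(3),'max',q.max(0).round(3),'topmean',top.mean(0).round(3))
        if n=='bot':
            for z in (.03,.06,.09,.12,.14):
                s=q[abs(q[:,2]-z)<.008]
                if len(s)>4: print('  z',z,s.min(0).round(3)[:2],s.max(0).round(3)[:2])
E
```

```text
base 435 slope 0.0385 y@.53 0.0696 sd 0.001 xr 0.361 0.706
lip 628 slope 0.0365 y@.53 0.0686 sd 0.0022 xr 0.36 0.706
0.1 xr [0.367 0.702]
post 335 slope 0.0383 y@.53 0.0691 sd 0.0018 xr 0.363 0.707
0.2 xr [0.367 0.703]
post 413 slope 0.038 y@.53 0.0687 sd 0.002 xr 0.363 0.707
0.3 xr [0.367 0.703]
post 602 slope 0.0358 y@.53 0.0577 sd 0.0108 xr 0.364 0.707
0.38 xr [0.367 0.702]
post 746 slope 0.0371 y@.53 0.0578 sd 0.0109 xr 0.363 0.707
roof ((536.837646484375, 11.358322143554688), (355.7509765625, 134.0154571533203), 2.165205240249634)
roof top ((388.6934509277344, 4.0059661865234375), (652.5462646484375, 130.29592895507812), 2.1573405265808105)
187 133 136 [0.7061 0.085  0.2597] [nan nan nan]
188 133 139 [0.7046 0.085  0.2554] [0.704 0.085 0.256]
189 133 139 [0.7024 0.085  0.2559] [0.703 0.083 0.254]
190 134 139 [0.7005 0.085  0.2547] [0.701 0.084 0.255]
191 134 139 [0.6984 0.085  0.2552] [0.698 0.084 0.256]
192 134 139 [0.6962 0.085  0.2557] [0.697 0.082 0.253]
193 134 139 [0.6941 0.085  0.2562] [0.695 0.083 0.255]
194 134 139 [0.692  0.085  0.2566] [0.693 0.082 0.254]
195 134 139 
[... 888 characters left out ...]
 0.231]
  z 0.06 [0.582 0.176] [0.615 0.232]
  z 0.09 [0.582 0.183] [0.611 0.221]
  z 0.12 [0.578 0.183] [0.605 0.222]
  z 0.14 [0.578 0.184] [0.622 0.224]
jar scene 702 min [0.459 0.194 0.01 ] max [0.504 0.239 0.111] topmean [0.481 0.217 0.106]
jar top 622 min [0.457 0.19  0.01 ] max [0.502 0.236 0.108] topmean [0.479 0.213 0.105]
orange scene 1231 min [0.347 0.19  0.02 ] max [0.428 0.267 0.084] topmean [0.388 0.227 0.079]
orange top 825 min [0.345 0.19  0.021] max [0.425 0.261 0.082] topmean [0.386 0.224 0.078]
glass scene 486 min [0.34  0.115 0.01 ] max [0.387 0.165 0.066] topmean [0.363 0.141 0.062]
glass top 466 min [0.339 0.114 0.01 ] max [0.388 0.163 0.064] topmean [0.364 0.137 0.06 ]
```

>>> drive_tool --pt "0 0 -0.2 0 0.07 -0.07" --pt "0 0 -0.2 0 0.07 -0.07" --pt "0 0 0 0.07 0 -0.07" --pt "0 0 0 0.07 0 -0.07" --claw -1

```text
clock: 0.48
ee_pos: [0.2172, 0.6392, 0.278]
tcp_rot: [-0.091, -0.025, 0.993, -0.066]
ft_force: [-1.0, -0.0, 0.5]
gripper_width: 0.0706
finger_force: 0.0
```

```bash
cat >> h.py <<'E'
def log():
    import json
    s=ctrl.observe(); open('log.jsonl','a').write(json.dumps([list(map(float,s[k])) for k in('qpos','ee_pos','tcp_rot')])+'\n'); return s
E
python3 -c "
from h import *
s=log();print(s)"
```

```text
{'clock': 0.4833, 'qpos': array([-1.26065924,  0.50668755, -0.01754242,  1.38512287, -0.12398838,
        1.43438308,  0.37256924]), 'qd': array([-0.12527094,  0.6405709 , -0.14624143, -0.85991952,  0.42153972,
        1.23384998,  0.73694256]), 'tau': array([   6.11650452, -117.43680954,    4.68539178,  -41.18799448,
         -2.88254164,   -3.03172298,   -1.73092313]), 'ee_pos': array([0.21723975, 0.63922613, 0.27803572]), 'tcp_rot': array([-0.09114809, -0.02498278,  0.99334735, -0.06579459]), 'ft_force': array([-1.01484989, -0.03772574,  0.54226786]), 'moment': array([ 0.09263706, -0.13172833,  0.02809599]), 'finger_force': 0.0, 'gripper_width': 0.07064617333587202}
```

>>> drive_tool --pt "0.2 0 0 0 0 -0.07" --pt "0.2 0 0 0 0 -0.07" --pt "0.2 0 0 0 0 -0.07" --pt "0 0.2 0 0 0.07 -0.07" --pt "0 0.2 0 0 0.07 -0.07"

```text
clock: 0.9
ee_pos: [0.1219, 0.6729, 0.2897]
tcp_rot: [-0.192, -0.272, 0.941, -0.056]
ft_force: [0.0, 0.2, -0.5]
gripper_width: 0.0375
finger_force: 0.0
```

```bash
python3 - <<'E'
from h import *
import json
from scipy.optimize import least_squares
log()
D=[json.loads(l) for l in open('log.jsonl')]
D.append([[-1.40150118,0.42655338,0.07383271,1.60644603,-0.03410717,1.11077649,-0.06706552],[0.21146846,0.64069808,0.22696524],[-5.36580553e-05,1.58713009e-01,9.87324651e-01,-4.59572849e-04]])
def fk(q,p):
    y0,h,a1,L1,a2,L2,a3,L3,yt=p
    z=lambda t:R.from_euler('z',t).as_matrix(); y=lambda t:R.from_euler('y',t).as_matrix()
    M=z(y0+q[0]); t=np.array([0,0,h])+M@[a1,0,0]
    M=M@y(q[1])@z(q[2]); t=t+M@[a2,0,L1]
    M=M@y(q[3])@z(q[4]); t=t+M@[-a2,0,L2]
    M=M@y(q[5])@z(q[6]+yt); t=t+M@[0,0,L3] + (M@z(-q[6]-yt))@[a3,0,0]
    return t,M
def res(p):
    r=[]
    for q,x,w in D:
        t,M=fk(q,p); r+=list((t-x)*10)+list((M-q2R(w)).ravel())
    return r
best=None
for y0 in(-2,0,2.6):
  for yt in(-2,0,2):
    s=least_squares(res,[y0,.3,0,.4,0,.4,0,.3,yt])
    if best is None or s.cost<best.cost: best=s
print(best.cost,best.x.round(4)); print(np.round(best.fun,3).reshape(-1,12)[:,:3]); print(np.array(D[-2][0]).round(3))
E
```

```text
1.676692490297742 [-0.1415  1.8069 -1.8296 -3.7625  0.6285  1.2316 -0.7974 -2.0846 -1.843 ]
[[-0.036 -0.205  0.214]
 [ 0.     0.133 -0.156]
 [-0.034  0.064 -0.058]]
[-1.247  0.59  -0.166  1.268 -0.202  1.568  0.764]
```

```bash
cat > kin.py <<'E'
from h import *
import json,itertools
from scipy.optimize import least_squares
D=[json.loads(l) for l in open('log.jsonl')]
D.append([[-1.40150118,0.42655338,0.07383271,1.60644603,-0.03410717,1.11077649,-0.06706552],[0.21146846,0.64069808,0.22696524],[-5.36580553e-05,1.58713009e-01,9.87324651e-01,-4.59572849e-04]])
def rot(q,s,y0,yt):
    return R.from_euler('ZYZYZYZ'[:3],[y0+s[0]*q[0],s[1]*q[1],s[2]*q[2]])*R.from_euler('YZY',[s[3]*q[3],s[4]*q[4],s[5]*q[5]])*R.from_euler('z',s[6]*q[6]+yt)
if __name__=='__main__':
    out=[]
    for s in itertools.product((1,-1),repeat=7):
      for y0 in (0,1.6,3.1,4.7):
        f=lambda p:np.concatenate([(rot(q,s,*p).inv()*R.from_matrix(q2R(w))).as_rotvec() for q,x,w in D])
        for yt in(0,2,4):
          r=least_squares(f,[y0,yt]); out.append((r.cost,s,r.x.round(3)))
    out.sort(key=lambda t:t[0])
    for o in out[:8]: print(o)
E
python3 kin.py
```

```text
(np.float64(1.2218292294406398e-17), (-1, 1, -1, 1, -1, 1, -1), array([6.283, 1.571]))
(np.float64(1.2218292372678082e-17), (-1, 1, -1, 1, -1, 1, -1), array([6.283, 1.571]))
(np.float64(1.2218292409896562e-17), (-1, -1, -1, -1, -1, -1, -1), array([ 3.142, -1.571]))
(np.float64(1.2218292431915704e-17), (-1, -1, -1, -1, -1, -1, -1), array([-3.142, -1.571]))
(np.float64(1.2218292709707402e-17), (-1, 1, -1, 1, -1, 1, -1), array([-0.   ,  1.571]))
(np.float64(1.2218292791248034e-17), (-1, -1, -1, -1, -1, -1, -1), array([3.142, 4.712]))
(np.float64(1.2218293193830087e-17), (-1, 1, -1, 1, -1, 1, -1), array([-0.   ,  1.571]))
(np.float64(1.2218293309158483e-17), (-1, -1, -1, -1, -1, -1, -1), array([3.142, 4.712]))
```

```bash
cat >> kin.py <<'E'
S=np.array([-1,1,-1,1,-1,1,-1])
def frames(q):
    q=S*np.asarray(q); M=R.identity(); out=[]
    for i,a in enumerate('zyzyzyz'):
        M=M*R.from_euler(a,q[i]); out.append(M.as_matrix())
    return out
def A(q):
    F=frames(q); e=np.eye(3)
    return np.stack([e[2],F[0][:,0],F[2][:,0],F[2][:,2],F[4][:,0],F[4][:,2],F[5][:,0],F[5][:,2]],1)
PAR,_r,_k,_s=np.linalg.lstsq(np.concatenate([A(d[0]) for d in D]),np.concatenate([d[1] for d in D]),rcond=1e-6)
RT=R.from_euler('z',np.pi/2).as_matrix()
def fk(q): return A(q)@PAR, frames(q)[6]@RT
LO=np.array([-2.85,-.5,-1.23,.21,-1.02,.16,-2.73]);HI=np.array([2.85,2.14,1.37,2.46,4.16,2.05,2.73])
def ik(p,M,q0,w=.02):
    def f(q):
        t,m=fk(q); return np.concatenate([(t-p)*10,R.from_matrix(m.T@M).as_rotvec()*3,w*(q-q0)])
    r=least_squares(f,np.clip(q0,LO+.03,HI-.03),bounds=(LO+.02,HI-.02)); t,m=fk(r.x)
    return r.x,np.linalg.norm(t-p),np.linalg.norm(R.from_matrix(m.T@M).as_rotvec())
CY=np.array([.99928,.0379,0]);CX=np.array([.0379,-.99928,0]);O=np.array([.537,.006,0])
def case(x,y,z): return O+CX*x+CY*y+np.array([0,0,z])
def tool(pitch,sgn,yaw=0):
    th=np.radians(pitch); d=R.from_euler('z',yaw,degrees=True)
    z=d.apply(CX*np.cos(th)-np.array([0,0,np.sin(th)])); y=d.apply(sgn*CY); return np.stack([np.cross(y,z),y,z],1)
E
python3 - <<'E'
from kin import *
print(PAR.round(4),_s.round(4),[np.linalg.norm(fk(d[0])[0]-d[1]).round(5) for d in D])
q=np.array(D[-2][0])
rng=np.random.default_rng(0)
for name,grasp,p in (('push',case(-.08,-.06,.03),60),('jar',np.array([.48,.215,.09]),0),('jar',np.array([.48,.215,.09]),20),('ring',case(-.015,.047,.12),0),('ring',case(-.015,.047,.12),20),('bot',np.array([.6015,.2055,.09]),20),('oval',case(-.015,-.047,.12),0),('oval',case(-.015,-.047,.12),20)):
  for sgn in(1,-1):
    M=tool(p,sgn); t=grasp-M[:,2]*(.022 if name=='push' else .003)
    best=None
    for i in range(12):
        q0=q if i==0 else rng.uniform(LO,HI)
        x,e,a=ik(t,M,q0,.01)
        if e<.005 and a<.02:
            mg=np.minimum(x-LO,HI-x).min()
            if best is None or mg>best[0]: best=(mg,x)
    print(name,p,sgn,None if best is None else (best[0].round(2),best[1].round(2)))
E
```

```text
Traceback (most recent call last):
NameError: name '_s' is not defined
```

```bash
cat > chk.py <<'E'
from kin import *
import sys
print(PAR.round(4),[np.linalg.norm(fk(d[0])[0]-d[1]).round(5) for d in D])
q=np.array(D[-2][0])
rng=np.random.default_rng(0)
for name,grasp,p in (('push',case(-.08,-.06,.03),60),('jar',np.array([.48,.215,.09]),0),('jar',np.array([.48,.215,.09]),20),('ring',case(-.015,.047,.12),0),('ring',case(-.015,.047,.12),20),('bot',np.array([.6015,.2055,.09]),20),('oval',case(-.015,-.047,.12),0),('oval',case(-.015,-.047,.12),20)):
  for sgn in(1,-1):
    M=tool(p,sgn); t=grasp-M[:,2]*(.022 if name=='push' else .003)
    best=None
    for i in range(12):
        q0=q if i==0 else rng.uniform(LO,HI)
        x,e,a=ik(t,M,q0,.01)
        if e<.005 and a<.02:
            mg=np.minimum(x-LO,HI-x).min()
            if best is None or mg>best[0]: best=(mg,x)
    print(name,p,sgn,None if best is None else (best[0].round(2),best[1].round(2)))
E
python3 chk.py
```

```text
[-0.0109 -0.5518 -0.701   0.2403 -0.3758  0.9618 -0.7349  0.179 ] [np.float64(0.00929), np.float64(0.00455), np.float64(0.00721)]
push 60 1 (np.float64(0.48), array([-0.69, -0.02,  0.33,  1.8 ,  0.5 ,  1.55, -0.38]))
push 60 -1 (np.float64(0.09), array([-1.44, -0.18,  0.54,  1.73,  0.45,  1.96,  2.34]))
jar 0 1 (np.float64(0.56), array([ 0.01,  0.1 ,  0.03,  1.59,  1.58,  1.49, -0.12]))
jar 0 -1 None
jar 20 1 (np.float64(0.56), array([-0.03,  0.06,  0.07,  1.67,  1.23,  1.44, -0.12]))
jar 20 -1 (np.float64(0.02), array([-0.52,  0.54,  0.07,  1.32,  1.07,  1.84,  2.71]))
ring 0 1 (np.float64(0.64), array([-0.22,  0.14,  0.5 ,  1.55,  1.54,  1.26, -0.11]))
ring 0 -1 None
ring 20 1 (np.float64(0.65), array([-0.28,  0.15,  0.5 ,  1.63,  1.19,  1.26, -0.1 ]))
ring 20 -1 (np.float64(0.02), array([-1.24,  0.46,  0.62,  1.38,  0.79,  2.03,  2.71]))
bot 20 1 (np.float64(0.74), array([ 0.08,  0.24,  0.18,  1.59,  1.24,  1.2 , -0.14]))
bot 20 -1 (np.float64(0.07), array([-1.21,  0.78,  0.62,  1.2 ,  0.6 ,  1.98,  2.64]))
oval 0 1 (np.float64(0.47), array([-0.35, -0.03,  0.39,  1.65,  1.59,  1.49, -0.05]))
oval 0 -1 None
oval 20 1 (np.float64(0.29), array([-0.27, -0.21,  0.42,  1.81,  1.31,  1.38,  0.01]))
oval 20 -1 None
```

```bash
cat >> kin.py <<'E'
def plan(p,M):
    s=log(); c=np.array(s['ee_pos']); C=q2R(s['tcp_rot'])
    rv=R.from_matrix(C.T@M).as_rotvec(); a=np.degrees(np.linalg.norm(rv))
    print('at',c.round(4),'q',np.round(s['qpos'],2),'F',np.round(s['ft_force'],1),'w',round(s['gripper_width'],4),'clk',round(s['clock'],2))
    print('total shift (cur axes)',(C.T@(p-c)/.12).round(3),'(target axes)',(M.T@(p-c)/.12).round(3),'total turn',(rv/(np.pi/2)).round(4),'deg',a.round(1))
E
python3 -c "
from kin import *
plan(np.array([.47,.36,.33]),tool(60,1))"
```

```text
at [0.1219 0.6729 0.2897] q [-1.25  0.59 -0.17  1.27 -0.2   1.57  0.76] F [ 0.   0.2 -0.5] w 0.0375 clk 0.9
total shift (cur axes) [-0.85  -3.753 -0.719] (target axes) [-2.519  2.8    1.067] total turn [ 0.0816 -0.3506  1.3627] deg 126.9
```

>>> drive_tool --pt "-0.07 -0.312 -0.06 0 0 0" --pt "-0.07 -0.312 -0.06 0 0 0" --pt "-0.07 -0.312 -0.06 0 0 0" --pt "-0.07 -0.312 -0.06 0 0 0" --pt "-0.07 -0.312 -0.06 0 0 0" --pt "-0.07 -0.312 -0.06 0 0 0" --pt "-0.07 -0.312 -0.06 0 0 0" --pt "-0.07 -0.312 -0.06 0 0 0"

```text
clock: 1.57
ee_pos: [0.3549, 0.462, 0.3159]
tcp_rot: [-0.191, -0.268, 0.943, -0.058]
ft_force: [0.3, 1.5, -0.9]
gripper_width: 0.0005
finger_force: 0.0
```

>>> drive_tool --pt "0 0 0 0.0045 -0.0195 0.0757" --pt "0 0 0 0.0045 -0.0195 0.0757" --pt "0 0 0 0.0045 -0.0195 0.0757" --pt "0 0 0 0.0045 -0.0195 0.0757" --pt "0 0 0 0.0045 -0.0195 0.0757" --pt "0 0 0 0.0045 -0.0195 0.0757" --pt "0 0 0 0.0045 -0.0195 0.0757" --pt "0 0 0 0.0045 -0.0195 0.0757"

```text
clock: 2.23
ee_pos: [0.3537, 0.4634, 0.3159]
tcp_rot: [-0.022, 0.185, 0.974, -0.132]
ft_force: [-0.8, -0.7, -0.1]
gripper_width: 0.0005
finger_force: 0.0
```

```bash
python3 -c "
from kin import *
plan(np.array([.47,.36,.33]),tool(60,1))"
```

```text
at [0.3537 0.4634 0.3159] q [-1.13  0.37  0.11  1.53  0.01  1.51  0.17] F [-0.8 -0.7 -0.1] w 0.0005 clk 2.23
total shift (cur axes) [-1.218 -0.46   0.011] (target axes) [-0.836  0.936  0.347] total turn [ 0.0453 -0.1924  0.7483] deg 69.7
```

>>> drive_tool --pt "-0.3 -0.115 0 0 0 0" --pt "-0.3 -0.115 0 0 0 0" --pt "-0.3 -0.115 0 0 0 0" --pt "-0.3 -0.115 0 0 0 0" --pt "0 0 0 0.0045 -0.0192 0.0748" --pt "0 0 0 0.0045 -0.0192 0.0748" --pt "0 0 0 0.0045 -0.0192 0.0748" --pt "0 0 0 0.0045 -0.0192 0.0748"

```text
clock: 2.9
ee_pos: [0.4689, 0.3615, 0.3308]
tcp_rot: [0.064, 0.398, 0.901, -0.158]
ft_force: [-1.4, 0.4, -0.5]
gripper_width: 0.0006
finger_force: 0.0
```

>>> drive_tool --pt "0 0 0 0.0045 -0.0192 0.0748" --pt "0 0 0 0.0045 -0.0192 0.0748" --pt "0 0 0 0.0045 -0.0192 0.0748" --pt "0 0 0 0.0045 -0.0192 0.0748" --pt "0 0 0 0.0045 -0.0192 0.0748" --pt "0 0 0 0.0045 -0.0192 0.0748" --pt "0 0 0 0 0 0"

```text
clock: 3.48
ee_pos: [0.4681, 0.3629, 0.3296]
tcp_rot: [0.187, 0.669, 0.697, -0.18]
ft_force: [-0.2, 0.3, -0.1]
gripper_width: 0.0006
finger_force: 0.0
```

```bash
python3 - <<'E'
from kin import *
M=tool(60,1)
# tip centre target: low start, in front of the lip
plan(case(-.115,-.06,.05)-M[:,2]*.022,M)
f=grab('wrist'); save(f,'w1.png'); import pickle; pickle.dump(f,open('w1.pkl','wb'))
E
```

```text
at [0.4681 0.3629 0.3296] q [-1.23  0.46  0.41  1.48  0.18  1.62 -0.81] F [-0.2  0.3 -0.1] w 0.0006 clk 3.48
total shift (cur axes) [-0.594 -0.04   2.853] (target axes) [-0.597 -0.039  2.852] total turn [0.     0.0007 0.0015] deg 0.2
```

View pics/w1.png

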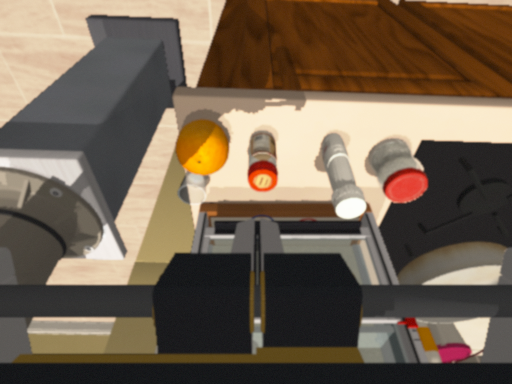

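The wrist view is upside down because the camera hangs under the tool. It shows the orange (203,148), jar (263,165), bottle (342,180) and salt jar (398,170) in front of the case, with the closed fingers at (258,235). I'll steepen the pitch to 70° so the camera and body clear the jar.

```bash
python3 - <<'E'
from kin import *
M=tool(70,1)
print('lipfront',case(-.085,-.06,.0315))
plan(case(-.110,-.06,.10)-M[:,2]*.022,M)
E
```

```text
lipfront [0.4738217 0.0886648 0.0315   ]
at [0.4683 0.3626 0.3299] q [-1.23  0.46  0.41  1.48  0.18  1.62 -0.81] F [-0.7 -0.3 -0.5] w 0.0005 clk 3.53
total shift (cur axes) [-0.872 -0.05   2.515] (target axes) [-1.294 -0.041  2.326] total turn [-0.0003  0.1106  0.0061] deg 10.0
```

>>> drive_tool --pt "0 0 0 0 0.0555 0.003" --pt "0 0 0 0 0.0555 0.003" --pt "-0.216 -0.007 0.26 0 0 0" --pt "-0.216 -0.007 0.26 0 0 0" --pt "-0.216 -0.007 0.26 0 0 0" --pt "-0.216 -0.007 0.26 0 0 0" --pt "-0.216 -0.007 0.26 0 0 0" --pt "-0.216 -0.007 0.26 0 0 0"

```text
clock: 4.2
ee_pos: [0.4709, 0.1502, 0.2072]
tcp_rot: [0.124, 0.683, 0.71, -0.119]
ft_force: [1.1, 0.6, -0.5]
gripper_width: 0.0005
finger_force: 0.0
```

```bash
python3 - <<'E'
from kin import *
M=tool(70,1)
plan(case(-.110,-.06,.10)-M[:,2]*.022,M)
for h in (.015,.02): plan(case(-.090,-.06,h)-M[:,2]*.022,M)
E
```

```text
at [0.4709 0.1502 0.2072] q [-1.03  0.26  0.46  1.98  0.2   1.11 -0.64] F [ 1.1  0.6 -0.5] w 0.0005 clk 4.2
total shift (cur axes) [0.016 0.004 0.76 ] (target axes) [0.019 0.005 0.76 ] total turn [ 0.0006 -0.0026  0.0011] deg 0.3
at [0.4709 0.1502 0.2072] q [-1.03  0.26  0.46  1.98  0.2   1.11 -0.64] F [ 1.1  0.6 -0.5] w 0.0005 clk 4.2
total shift (cur axes) [0.099 0.004 1.483] (target axes) [0.105 0.005 1.483] total turn [ 0.0006 -0.0026  0.0011] deg 0.3
at [0.4709 0.1502 0.2072] q [-1.03  0.26  0.46  1.98  0.2   1.11 -0.64] F [ 1.1  0.6 -0.5] w 0.0005 clk 4.2
total shift (cur axes) [0.085 0.004 1.444] (target axes) [0.09  0.005 1.444] total turn [ 0.0006 -0.0026  0.0011] deg 0.3
```

>>> drive_tool --pt "0.054 0 0.29 0 0 0" --pt "0.054 0 0.29 0 0 0" --pt "0.054 0 0.29 0 0 0" --pt "0.054 0 0.29 0 0 0" --pt "0.054 0 0.29 0 0 0" --pt "0 0 0 0 0 0"

```text
clock: 4.7
ee_pos: [0.4698, 0.1207, 0.0289]
tcp_rot: [0.124, 0.683, 0.71, -0.123]
ft_force: [-1.8, -1.1, -0.2]
gripper_width: 0.0005
finger_force: 0.0
```

```bash
python3 - <<'E'
from kin import *
M=tool(70,1)
plan(case(-.110,-.06,.013)-M[:,2]*.022,M)
plan(case(-.0865,-.06,.012)-M[:,2]*.022,M)
E
```

```text
at [0.4698 0.1207 0.0289] q [-0.93  0.53  0.42  2.12  0.14  0.71 -0.62] F [-1.8 -1.1 -0.2] w 0.0005 clk 4.7
total shift (cur axes) [-0.011  0.023 -0.039] (target axes) [-0.011  0.023 -0.039] total turn [-0.0034  0.0011  0.0014] deg 0.3
at [0.4698 0.1207 0.0289] q [-0.93  0.53  0.42  2.12  0.14  0.71 -0.62] F [-1.8 -1.1 -0.2] w 0.0005 clk 4.7
total shift (cur axes) [-0.192  0.023  0.036] (target axes) [-0.192  0.023  0.036] total turn [-0.0034  0.0011  0.0014] deg 0.3
```

>>> drive_tool --pt "-0.064 0.007 0.01 0 0 0" --pt "-0.064 0.007 0.01 0 0 0" --pt "-0.064 0.007 0.01 0 0 0" --pt "0 0 0 0 0 0" --pt "0 0 0 0 0 0"

```text
clock: 5.12
ee_pos: [0.4765, 0.1006, 0.039]
tcp_rot: [0.125, 0.685, 0.708, -0.118]
ft_force: [0.0, 0.4, 0.3]
gripper_width: 0.0004
finger_force: 0.0
```

>>> drive_tool --pt "-0.02 0 -0.055 0 0 0" --pt "-0.02 0 -0.055 0 0 0" --pt "-0.02 0 -0.055 0 0 0" --pt "-0.02 0 -0.055 0 0 0" --pt "-0.02 0 -0.055 0 0 0" --pt "-0.02 0 -0.055 0 0 0" --pt "0 0 0 0 0 0"

```text
clock: 5.7
ee_pos: [0.4762, 0.1009, 0.0809]
tcp_rot: [0.125, 0.684, 0.709, -0.119]
ft_force: [0.1, 0.6, -0.3]
gripper_width: 0.0003
finger_force: 0.0
```

```bash
python3 - <<'E'
from kin import *
M=tool(70,1)
plan(case(-.0865,-.06,.012)-M[:,2]*.022,M)
f=grab('scene');im=cv2.resize(f['image'][110:250,170:370,::-1],(800,560),interpolation=cv2.INTER_CUBIC);cv2.imwrite('pics/s1.png',im)
E
```

```text
at [0.4762 0.1009 0.0809] q [-0.93  0.43  0.45  2.11  0.17  0.8  -0.59] F [ 0.1  0.6 -0.3] w 0.0003 clk 5.7
total shift (cur axes) [ 0.112 -0.024  0.387] (target axes) [ 0.113 -0.024  0.387] total turn [ 0.0008 -0.0019 -0.002 ] deg 0.3
```

View pics/s1.png

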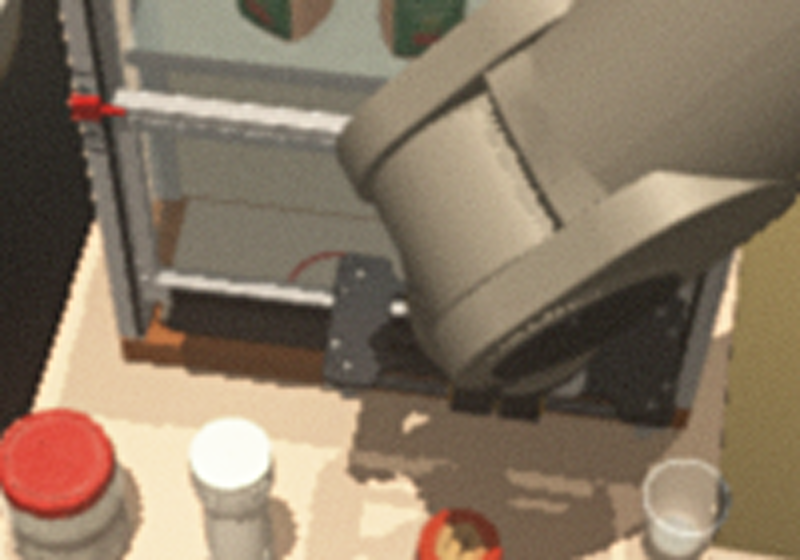

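The arm covers the near half, but the lip (crop (170–330,310)) is still shut: the tip passed just in front of it. I'll back out, go down and go deeper under.

>>> drive_tool --pt "0.08 0 -0.028 0 0 0" --pt "0.068 0 0.19 0 0 0" --pt "0.068 0 0.19 0 0 0" --pt "0 0 0 0 0 0" --pt "0 0 0 0 0 0"

```text
clock: 6.17
ee_pos: [0.4747, 0.1101, 0.0305]
tcp_rot: [0.125, 0.684, 0.709, -0.121]
ft_force: [-0.7, -0.3, 0.4]
gripper_width: 0.0005
finger_force: 0.0
```

```bash
python3 - <<'E'
from kin import *
M=tool(70,1)
plan(case(-.081,-.06,.0115)-M[:,2]*.022,M)
E
```

```text
at [0.4747 0.1101 0.0305] q [-0.92  0.53  0.43  2.12  0.15  0.7  -0.61] F [-0.7 -0.3  0.4] w 0.0005 clk 6.17
total shift (cur axes) [-0.145 -0.014  0.038] (target axes) [-0.145 -0.014  0.038] total turn [-0.0013  0.0002 -0.0012] deg 0.2
```

>>> drive_tool --pt "-0.05 -0.004 0.015 0 0 0" --pt "-0.05 -0.004 0.015 0 0 0" --pt "-0.048 -0.004 0.015 0 0 0" --pt "0 0 0 0 0 0" --pt "0 0 0 0 0 0"

```text
clock: 6.58
ee_pos: [0.4748, 0.0914, 0.0327]
tcp_rot: [0.125, 0.685, 0.708, -0.119]
ft_force: [-0.0, -0.5, -0.2]
gripper_width: 0.0003
finger_force: 0.0
```

>>> drive_tool --pt "-0.02 0 -0.055 0 0 0" --pt "-0.02 0 -0.055 0 0 0" --pt "-0.02 0 -0.055 0 0 0" --pt "0 0 0 0 0 0"

```text
clock: 6.92
ee_pos: [0.4753, 0.0923, 0.0546]
tcp_rot: [0.125, 0.684, 0.709, -0.119]
ft_force: [0.7, 0.1, 0.0]
gripper_width: 0.0007
finger_force: 0.0
```

```bash
python3 - <<'E'
from kin import *
import pickle
fs=pickle.load(open('f0.pkl','rb'));f=fs['scene'];P=cloud(f)
for v in range(178,212): print(v,f['image'][v,255],P[v,255].round(3))
g=grab('scene');P2=cloud(g); u=225
for v in range(170,206,2): print(v,f['image'][v,u],P[v,u].round(3),g['image'][v,u],P2[v,u].round(3))
E
```

```text
178 [121 113  99] [0.571 0.068 0.121]
179 [119 113  96] [0.571 0.067 0.114]
180 [121 115  99] [0.571 0.069 0.113]
181 [121 113  98] [0.571 0.07  0.111]
182 [116 109  96] [0.571 0.068 0.104]
183 [112 106  96] [0.571 0.069 0.102]
184 [131 126 117] [0.571 0.07  0.099]
185 [191 182 169] [0.572 0.067 0.09 ]
186 [211 199 184] [0.571 0.069 0.089]
187 [164 155 144] [0.571 0.071 0.089]
188 [87 80 72] [0.57  0.073 0.087]
189 [52 47 42] [0.57  0.074 0.085]
190 [48 37 33] [0.57  0.075 0.083]
191 [53 48 39] [0.57  0.076 0.08 ]
192 [57 49 43] [0.57  0.076 0.076]
193 [55 50 42] [0.569 0.079 0.077]
194 [53 45 39] [0.569 0.081 0.075]
195 [57 48 42] [0.568 0.085 0.078]
196 [56 47 42] [0.568 0.085 0.073]
197 [58 51 45] [0.567 0.09  0.077]
198 [60 48 39] [0.567 0.091 0.075]
199 [75 54 41] [0.572 0.066 0.03 ]
200 [97 69 48] [0.571 0.07  0.031]
201 [92 61 45] [0.57  0.073 0.033]
202 [89 62 43] [0.57  0.073 0.029]
203 [86 60 43] [0.571 0.072 0.022]
204 [87 62 41] [0.571 0.072 0.018]
205 [92 62 47] [0.571 0.073 0.014]
206 [93 71 48] [0.571 0.071 0.007]
207 [107  91  70] [0.571 0.071 0.003]
208 [140 120  95]
[... 685 characters left out ...]
2 45 38] [0.639 0.078 0.092]
186 [54 45 36] [0.639 0.078 0.084] [50 43 34] [0.64  0.077 0.082]
188 [51 45 39] [0.64  0.079 0.077] [54 46 40] [0.639 0.082 0.082]
190 [55 48 41] [0.638 0.086 0.08 ] [61 54 45] [0.637 0.088 0.083]
192 [60 49 44] [0.637 0.091 0.08 ] [58 45 39] [0.636 0.094 0.084]
194 [55 48 40] [0.636 0.094 0.076] [69 51 36] [0.636 0.096 0.079]
196 [85 58 40] [0.644 0.069 0.028] [94 65 47] [0.644 0.071 0.029]
198 [87 60 41] [0.643 0.076 0.029] [88 60 43] [0.643 0.076 0.029]
200 [88 62 43] [0.644 0.073 0.015] [88 60 43] [0.644 0.073 0.016]
202 [93 70 50] [0.644 0.074 0.008] [99 69 54] [0.645 0.074 0.007]
204 [148 124  97] [ 0.645  0.074 -0.001] [218 189 153] [ 0.645  0.075 -0.001]
```

The depth column settles it: the sash starts partly open, with the lip top at z≈0.077 and its underside at ≈0.068. It is now 3–4 mm higher, so the finger is on the lip. I'll keep lifting.

>>> drive_tool --pt "-0.0285 0 -0.078 0 0 0" --pt "-0.0285 0 -0.078 0 0 0" --pt "-0.0285 0 -0.078 0 0 0" --pt "-0.0285 0 -0.078 0 0 0" --pt "-0.0285 0 -0.078 0 0 0" --pt "-0.0285 0 -0.078 0 0 0" --pt "-0.0285 0 -0.078 0 0 0" --pt "-0.0285 0 -0.078 0 0 0"

```text
clock: 7.63
ee_pos: [0.4742, 0.092, 0.134]
tcp_rot: [0.124, 0.684, 0.709, -0.119]
ft_force: [-2.4, 5.8, -3.8]
gripper_width: 0.0003
finger_force: 3.5
```

>>> drive_tool --pt "-0.0285 0 -0.078 0 0 0" --pt "-0.0285 0 -0.078 0 0 0" --pt "-0.0285 0 -0.078 0 0 0" --pt "-0.0285 0 -0.078 0 0 0" --pt "-0.0285 0 -0.078 0 0 0" --pt "-0.0285 0 -0.078 0 0 0" --pt "0 0 0 0 0 0" --pt "0 0 0 0 0 0"

```text
clock: 8.3
ee_pos: [0.4748, 0.0917, 0.1939]
tcp_rot: [0.125, 0.684, 0.709, -0.119]
ft_force: [0.6, 2.4, 0.3]
gripper_width: 0.0006
finger_force: 1.3
```

```bash
python3 - <<'E'
from kin import *
M=tool(70,1)
plan(case(-.081,-.06,.0115)-M[:,2]*.022,M)
g=grab('scene');P=cloud(g)
for u in (215,222):
  for v in range(120,175,1):
    if g['image'][v,u].max()<80: print(u,v,g['image'][v,u],P[v,u].round(3))
cv2.imwrite('pics/s2.png',cv2.resize(g['image'][80:220,170:370,::-1],(800,560),interpolation=cv2.INTER_CUBIC))
E
```

```text
at [0.4748 0.0917 0.1939] q [-0.97  0.24  0.5   2.04  0.23  1.05 -0.57] F [0.6 2.4 0.3] w 0.0006 clk 8.3
total shift (cur axes) [ 0.461 -0.012  1.266] (target axes) [ 0.465 -0.009  1.265] total turn [ 0.0009 -0.002  -0.002 ] deg 0.3
215 145 [56 52 49] [0.653 0.077 0.229]
215 146 [39 34 30] [0.653 0.078 0.227]
215 147 [42 35 31] [0.652 0.08  0.226]
215 148 [42 40 36] [0.653 0.08  0.222]
215 149 [42 38 32] [0.653 0.08  0.219]
215 150 [45 43 36] [0.652 0.083 0.22 ]
215 151 [44 37 39] [0.651 0.087 0.222]
215 152 [46 43 38] [0.651 0.088 0.22 ]
215 153 [45 41 35] [0.651 0.089 0.218]
215 154 [49 45 36] [0.65  0.093 0.219]
215 155 [43 40 34] [0.65  0.094 0.218]
215 156 [54 47 40] [0.65  0.094 0.215]
222 146 [43 39 38] [0.639 0.075 0.226]
222 147 [40 35 29] [0.638 0.078 0.227]
222 148 [34 33 27] [0.638 0.078 0.223]
222 149 [41 40 33] [0.639 0.077 0.219]
222 150 [46 42 39] [0.638 0.08  0.219]
222 151 [43 41 34] [0.637 0.082 0.219]
222 152 [46 41 38] [0.636 0.087 0.222]
222 153 [42 40 33] [0.637 0.086 0.218]
222 154 [51 48 44] [0.636 0.09  0.22 ]
222 155 [43 42 37] [0.635 0.093 0.22 ]
222 156 [36 31 28] [0.635 0.094 0.218]
222 157 [58 52 41] [0.634 0.097 0.218]
```

View pics/s2.png

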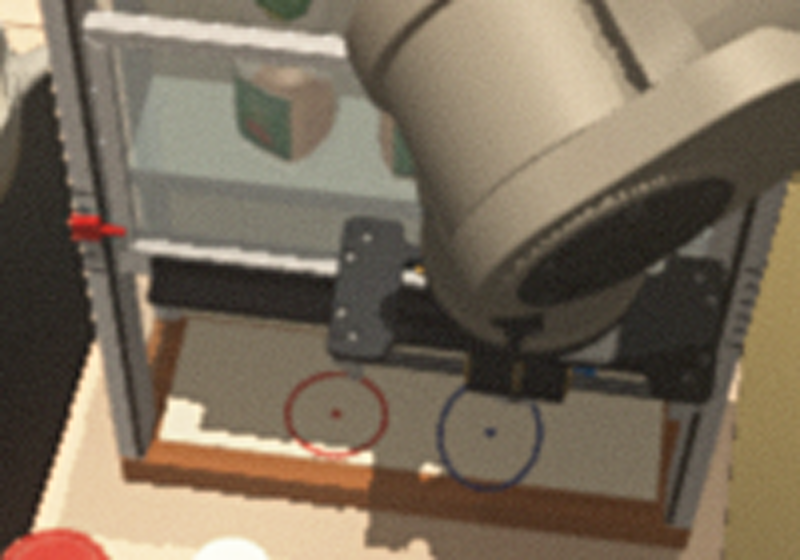

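Both marks are now clearly visible: ring centre dot at crop (336,413), oval centre dot at (490,432). The pointer tip is at (120,230) and the lip's lower edge runs from (150,303) to about (330,320), still roughly 35–40 mm low.

>>> drive_tool --pt "-0.024 0 -0.0666 0 0 0" --pt "-0.024 0 -0.0666 0 0 0" --pt "-0.024 0 -0.0666 0 0 0" --pt "-0.02 0 -0.055 0 0 0" --pt "0 0 0 0 0 0" --pt "0 0 0 0 0 0"

```text
clock: 8.85
ee_pos: [0.4746, 0.0912, 0.2255]
tcp_rot: [0.125, 0.684, 0.709, -0.119]
ft_force: [0.4, 1.5, 0.9]
gripper_width: 0.0003
finger_force: 0.7
```

```bash
cat > lvl.py <<'E'
from kin import *
def lvl():
    g=grab('scene');im=g['image'].astype(int)
    front=lambda x:.0696+(x-.53)*.038
    def hit(u,v,off):
        d=ray(g,u,v); n=np.array([-.038,1,0]); s=(.0696-.038*.53+off-n@g['p'])/(n@d); return g['p']+s*d
    for u in (211,214,217,220,223,226,230):
        col=im[60:200,u].max(1).astype(float)
        k=np.where(col<75)[0]
        if not len(k): continue
        # last dark run's sub-pixel end
        b=k[-1]; runs=np.split(k,np.where(np.diff(k)>1)[0]+1); r=max(runs,key=len); b=r[-1]
        a0=np.median(col[r]); a1=col[b+3]; v=b+ (( (a0+a1)/2-col[b])/(col[b+1]-col[b]+1e-6) if col[b+1]>(a0+a1)/2 else 1+((a0+a1)/2-col[b+1])/(col[b+2]-col[b+1]+1e-6))
        print(u,60+r[0],round(60+v,2),'underside',hit(u,60+v,.020).round(4))
    hsv=cv2.cvtColor(g['image'],cv2.COLOR_RGB2HSV).astype(int); sat=(im[...,0]-im[...,1:].max(2)).clip(0)
    for u in range(194,201):
        w=sat[128:146,u]*(sat[128:146,u]>25)
        if w.sum(): v=(w*np.arange(128,146)).sum()/w.sum(); print('ptr',u,v.round(2),[hit(u,v,o)[2].round(4) for o in(.003,.006,.009)])
lvl()
E
python3 lvl.py; python3 - <<'E'
from kin import *
log(); plan(case(-.25,.02,.30),tool(20,1))
E
```

```text
211 134 146.44 underside [0.6557 0.0944 0.2448]
214 134 146.66 underside [0.6496 0.0941 0.2453]
217 135 147.0 underside [0.6435 0.0939 0.2453]
220 135 147.38 underside [0.6374 0.0937 0.2453]
223 135 147.68 underside [0.6313 0.0934 0.2454]
226 136 148.23 underside [0.6252 0.0932 0.2448]
230 136 148.52 underside [0.6171 0.0929 0.2454]
ptr 194 136.28 [np.float64(0.2496), np.float64(0.2533), np.float64(0.257)]
ptr 195 136.58 [np.float64(0.249), np.float64(0.2527), np.float64(0.2564)]
ptr 196 136.92 [np.float64(0.2483), np.float64(0.252), np.float64(0.2557)]
ptr 197 136.94 [np.float64(0.2486), np.float64(0.2523), np.float64(0.2561)]
ptr 198 137.02 [np.float64(0.2487), np.float64(0.2524), np.float64(0.2562)]
ptr 199 137.11 [np.float64(0.2488), np.float64(0.2525), np.float64(0.2563)]
ptr 200 137.2 [np.float64(0.2489), np.float64(0.2526), np.float64(0.2563)]
at [0.4745 0.091  0.2252] q [-0.98  0.2   0.5   2.01  0.24  1.12 -0.57] F [ 0.4  1.2 -0. ] w 0.0006 clk 8.9
total shift (cur axes) [ 1.064  0.657 -1.048] (target axes) [-0.122  0.661 -1.487] total turn [-0.0008 -0.5565 -0.0019] deg 50.1
```

```bash
python3 - <<'E'
from kin import *
print('out'); plan(np.array([.52,.22,.30]),tool(70,1)); plan(np.array([.66,.17,.279]),tool(14,1))
E
```

```text
out
at [0.4745 0.091  0.2252] q [-0.98  0.2   0.5   2.01  0.24  1.12 -0.57] F [ 0.4  1.2 -0. ] w 0.0006 clk 8.9
total shift (cur axes) [ 0.785  0.417 -0.947] (target axes) [ 0.783  0.42  -0.948] total turn [ 0.0001 -0.001  -0.002 ] deg 0.2
at [0.4745 0.091  0.2252] q [-0.98  0.2   0.5   2.01  0.24  1.12 -0.57] F [ 0.4  1.2 -0. ] w 0.0006 clk 8.9
total shift (cur axes) [ 0.416  1.569 -0.625] (target axes) [-0.29  1.57 -0.69] total turn [-0.0009 -0.6232 -0.0019] deg 56.1
```

>>> drive_tool --pt "0.235 0 -0.085 0 0 0" --pt "0.18 0.14 -0.26 0 0 0" --pt "0.18 0.14 -0.26 0 0 0" --pt "0.18 0.14 -0.26 0 0 0" --pt "0 0 -0.08 0 -0.078 0" --pt "0 0 0 0 -0.078 0" --pt "0 0 0 0 -0.078 0" --pt "0 0 0 0 -0.078 0"

```text
clock: 9.57
ee_pos: [0.5206, 0.2195, 0.3007]
tcp_rot: [0.295, 0.634, 0.656, -0.283]
ft_force: [0.5, -0.6, -0.6]
gripper_width: 0.0004
finger_force: 0.0
```

>>> drive_tool --pt "0 0 0 0 -0.078 0" --pt "0 0 0 0 -0.078 0" --pt "0 0 0 0 -0.078 0" --pt "0 0 0 0 -0.078 0" --pt "0 0 0 0 0 0"

```text
clock: 9.98
ee_pos: [0.5189, 0.2203, 0.2956]
tcp_rot: [0.446, 0.542, 0.566, -0.433]
ft_force: [0.1, -0.3, -2.2]
gripper_width: 0.0006
finger_force: 0.0
```

```bash
python3 - <<'E'
from kin import *
plan(np.array([.66,.17,.279]),tool(14,1))
E
```

```text
at [0.5189 0.2203 0.2956] q [-1.25  0.81  0.52  1.57  0.58  1.81 -0.79] F [ 0.1 -0.3 -2.2] w 0.0006 clk 9.98
total shift (cur axes) [0.024 1.16  0.482] (target axes) [0.022 1.159 0.483] total turn [-0.0006  0.0098  0.0035] deg 0.9
```

>>> drive_tool --pt "0 0.29 0.12 0 0 0" --pt "0 0.29 0.12 0 0 0" --pt "0 0.29 0.12 0 0 0" --pt "0.02 0.29 0.12 0 0 0" --pt "0 0 0 0 0 0" --pt "0 0 0 0 0 0"

```text
clock: 10.48
ee_pos: [0.6626, 0.1656, 0.2849]
tcp_rot: [0.442, 0.549, 0.565, -0.427]
ft_force: [0.9, 0.1, 0.2]
gripper_width: 0.0001
finger_force: 0.0
```

```bash
python3 - <<'E'
from kin import *
plan(np.array([.66,.17,.279]),tool(14,1))
f=grab('wrist');print(f['p'],f['R'][:,2]);import pickle;pickle.dump(f,open('w2.pkl','wb'));f['image']=f['image'][::-1,::-1];save(f,'w2.png')
E
```

```text
at [0.6626 0.1656 0.2849] q [-1.04  0.92  0.55  1.37  0.65  1.72 -0.65] F [0.9 0.1 0.2] w 0.0001 clk 10.48
total shift (cur axes) [ 0.056 -0.021 -0.024] (target axes) [ 0.056 -0.021 -0.024] total turn [-0.0038 -0.0009 -0.0029] deg 0.4
[0.65742712 0.33566425 0.25650385] [ 0.03078637 -0.99951815 -0.0039577 ]
```

View pics/w2.png

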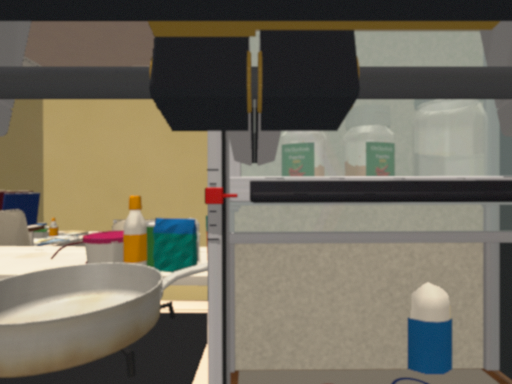

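Flipped upright, the wrist view shows the pointer bar at (229,195). The dark lip spans rows about 181–203, so its lower edge is only a little below the pointer.

```bash
cat > wl.py <<'E'
from kin import *
import pickle
def wl(f):
    im=f['image'].astype(int); P=cloud(f); H,W=im.shape[:2]
    def hit(u,v,off):
        d=ray(f,u,v); n=np.array([-.038,1,0]); s=(.0696-.038*.53+off-n@f['p'])/(n@d); return f['p']+s*d
    und=[]
    for uf in range(270,420,15):
        u=W-1-uf; col=im[::-1,u].max(1); k=[v for v in range(165,230) if col[v]<60]
        b=k[-1]; mid=(np.median(col[k])+col[b+4])/2; c=np.interp(mid,col[b:b+4],np.arange(b,b+4)) if col[b+1]>col[b] else b+.5
        v=H-1-c; und.append(hit(u,v,.020)[2]); 
        if uf in(270,405): print(uf,k[0],round(c,2),'und',hit(u,v,.02).round(4),'top',hit(u,H-1-k[0],.02)[2].round(4),P[H-1-k[-3],u].round(4),P[H-1-k[3],u].round(4))
    sat=(im[...,0]-im[...,1:].max(2))[::-1,::-1]
    pt=[]
    for uf in range(224,238):
        w=sat[180:212,uf]*(sat[180:212,uf]>40)
        if w.sum()>0:
            c=(w*np.arange(180,212)).sum()/w.sum(); u=W-1-uf;v=H-1-c
            print('ptr',uf,c.round(2),(w>0).sum(),[hit(u,v,o)[2].round(4) for o in (.003,.008)]); 
    print('underside',np.mean(und).round(4),np.std(und).round(4))
if __name__=='__main__': wl(pickle.load(open('w2.pkl','rb')))
E
python3 wl.py
```

```text
270 182 202.51 und [0.652  0.0942 0.2446] top 0.2611 [0.652  0.0952 0.2474] [0.6516 0.0788 0.2588]
405 181 201.79 und [0.5427 0.0901 0.2448] top 0.2616 [0.5434 0.0914 0.2471] [0.5355 0.0747 0.2594]
ptr 224 195.04 5 [np.float64(0.2503), np.float64(0.2504)]
ptr 225 195.03 5 [np.float64(0.2503), np.float64(0.2504)]
ptr 226 195.01 5 [np.float64(0.2503), np.float64(0.2504)]
ptr 227 195.0 5 [np.float64(0.2503), np.float64(0.2504)]
ptr 228 195.01 5 [np.float64(0.2503), np.float64(0.2504)]
ptr 229 195.01 5 [np.float64(0.2503), np.float64(0.2504)]
ptr 230 194.98 5 [np.float64(0.2503), np.float64(0.2504)]
ptr 231 194.97 5 [np.float64(0.2503), np.float64(0.2504)]
ptr 232 194.97 5 [np.float64(0.2503), np.float64(0.2504)]
ptr 233 194.96 5 [np.float64(0.2503), np.float64(0.2504)]
ptr 234 194.74 4 [np.float64(0.2505), np.float64(0.2506)]
ptr 235 194.72 4 [np.float64(0.2505), np.float64(0.2506)]
ptr 236 195.0 3 [np.float64(0.2503), np.float64(0.2504)]
ptr 237 195.0 1 [np.float64(0.2503), np.float64(0.2504)]
underside 0.2446 0.0001
```

```bash
python3 - <<'E'
from kin import *
plan(np.array([.52,.15,.229]),tool(14,1))
plan(np.array([.52,.098,.229]),tool(14,1))
E
```

```text
at [0.6618 0.1672 0.2848] q [-1.04  0.92  0.55  1.37  0.65  1.72 -0.65] F [-1.2  0.5 -0.3] w 0.0006 clk 10.53
total shift (cur axes) [ 0.423 -1.187  0.214] (target axes) [ 0.427 -1.186  0.208] total turn [-0.0028 -0.0011 -0.0022] deg 0.3
at [0.6618 0.1672 0.2848] q [-1.04  0.92  0.55  1.37  0.65  1.72 -0.65] F [-1.2  0.5 -0.3] w 0.0006 clk 10.53
total shift (cur axes) [ 0.317 -1.201  0.634] (target axes) [ 0.322 -1.202  0.628] total turn [-0.0028 -0.0011 -0.0022] deg 0.3
```

>>> drive_tool --pt "0.105 -0.297 0.05 0 0 0" --pt "0.105 -0.297 0.05 0 0 0" --pt "0.105 -0.297 0.05 0 0 0" --pt "0.105 -0.297 0.05 0 0 0" --pt "0 0 0 0 0 0" --pt "0 0 0 0 0 0"

```text
clock: 11.03
ee_pos: [0.5176, 0.1538, 0.2294]
tcp_rot: [0.443, 0.547, 0.568, -0.427]
ft_force: [1.2, -0.9, 1.1]
gripper_width: 0.0006
finger_force: 0.0
```

```bash
python3 - <<'E'
from kin import *
plan(np.array([.52,.098,.229]),tool(14,1))
E
```

```text
at [0.5176 0.1538 0.2294] q [-1.2   0.82  0.51  1.71  0.57  1.64 -0.88] F [ 1.2 -0.9  1.1] w 0.0006 clk 11.03
total shift (cur axes) [-0.11   0.002  0.453] (target axes) [-0.11   0.003  0.453] total turn [ 0.0001 -0.0008  0.0004] deg 0.1
```

>>> drive_tool --pt "-0.037 0 0.15 0 0 0" --pt "-0.037 0 0.15 0 0 0" --pt "-0.037 0 0.15 0 0 0" --pt "0 0 0 0 0 0" --pt "0 0 0 0 0 0"

```text
clock: 11.45
ee_pos: [0.5217, 0.0965, 0.23]
tcp_rot: [0.443, 0.548, 0.566, -0.427]
ft_force: [-0.0, -0.2, -0.7]
gripper_width: 0.0006
finger_force: 0.0
```

>>> drive_tool --pt "-0.024 0 -0.006 0 0 0" --pt "-0.024 0 -0.006 0 0 0" --pt "-0.024 0 -0.006 0 0 0" --pt "0 0 0 0 0 0" --pt "0 0 0 0 0 0"

```text
clock: 11.87
ee_pos: [0.5214, 0.0974, 0.2383]
tcp_rot: [0.444, 0.547, 0.567, -0.427]
ft_force: [-0.6, 0.7, -0.1]
gripper_width: 0.0003
finger_force: 0.0
```

```bash
python3 lvl.py | grep under
```

```text
211 133 145.55 underside [0.6555 0.0944 0.2477]
214 134 146.22 underside [0.6495 0.0941 0.2467]
217 134 146.3 underside [0.6433 0.0939 0.2476]
220 135 146.66 underside [0.6372 0.0937 0.2476]
223 135 147.15 underside [0.6312 0.0934 0.2472]Traceback (most recent call last):
  File "lvl.py", line 19, in <module>
    lvl()
    ~~~^^
  File "lvl.py", line 13, in lvl
    a0=np.median(col[r]); a1=col[b+3]; v=b+ (( (a0+a1)/2-col[b])/(col[b+1]-col[b]+1e-6) if col[b+1]>(a0+a1)/2 else 1+((a0+a1)/2-col[b+1])/(col[b+2]-col[b+1]+1e-6))
                             ~~~^^^^^
IndexError: index 142 is out of bounds for axis 0 with size 140
```

>>> drive_tool --pt "-0.0145 0 -0.0036 0 0 0" --pt "-0.0145 0 -0.0036 0 0 0" --pt "0 0 0 0 0 0" --pt "0 0 0 0 0 0"

```text
clock: 12.25
ee_pos: [0.5213, 0.0971, 0.2417]
tcp_rot: [0.444, 0.547, 0.567, -0.428]
ft_force: [0.0, 0.9, -1.3]
gripper_width: 0.001
finger_force: 0.6
```

```bash
python3 lvl.py 2>/dev/null| grep under; python3 - <<'E'
from kin import *
plan(np.array([.66,.17,.279]),tool(14,1))
E
```

```text
211 132 144.51 underside [0.6552 0.0944 0.2511]
214 133 145.19 underside [0.6492 0.0941 0.25  ]
217 133 145.39 underside [0.6431 0.0939 0.2505]
220 134 145.61 underside [0.637  0.0937 0.251 ]
223 134 146.16 underside [0.631  0.0934 0.2503]
at [0.5213 0.0971 0.2417] q [-1.17  0.77  0.53  1.8   0.62  1.58 -0.88] F [ 0.3  1.1 -0.8] w 0.0004 clk 12.3
total shift (cur axes) [-0.164  1.177 -0.624] (target axes) [-0.165  1.178 -0.622] total turn [-0.0014  0.0007 -0.001 ] deg 0.2
```

>>> drive_tool --pt "0.05 0 0.012 0 0 0" --pt "0.06 0 -0.3 0 0 0" --pt "0.06 0.2 -0.26 0 0 0" --pt "-0.08 0.245 -0.02 0 0 0" --pt "-0.08 0.245 -0.02 0 0 0" --pt "-0.08 0.245 -0.02 0 0 0" --pt "-0.08 0.245 -0.02 0 0 0" --pt "0 0 0 0 0 0"

```text
clock: 12.97
ee_pos: [0.6643, 0.1687, 0.2792]
tcp_rot: [0.444, 0.549, 0.565, -0.427]
ft_force: [0.7, -0.8, 1.4]
gripper_width: 0.0002
finger_force: 0.0
```

```bash
python3 - <<'E'
from wl import *
ctrl.observe(); f=grab('wrist'); wl(f)
E
```

```text
270 170 189.27 und [0.6538 0.0943 0.2498] top 0.2656 [0.6538 0.0945 0.2525] [0.6534 0.0786 0.2639]
405 169 188.47 und [0.5433 0.0901 0.25  ] top 0.2659 [0.544  0.0916 0.2528] [0.5365 0.0756 0.2642]
ptr 224 189.07 17 [np.float64(0.2502), np.float64(0.2502)]
ptr 225 189.12 17 [np.float64(0.2501), np.float64(0.2501)]
ptr 226 189.41 14 [np.float64(0.2499), np.float64(0.2499)]
ptr 227 189.05 5 [np.float64(0.2502), np.float64(0.2502)]
ptr 228 189.05 5 [np.float64(0.2502), np.float64(0.2502)]
ptr 229 189.04 5 [np.float64(0.2502), np.float64(0.2502)]
ptr 230 189.01 5 [np.float64(0.2502), np.float64(0.2502)]
ptr 231 188.99 5 [np.float64(0.2502), np.float64(0.2502)]
ptr 232 188.98 5 [np.float64(0.2502), np.float64(0.2502)]
ptr 233 188.99 5 [np.float64(0.2502), np.float64(0.2502)]
ptr 234 188.99 5 [np.float64(0.2502), np.float64(0.2502)]
ptr 235 188.97 5 [np.float64(0.2502), np.float64(0.2502)]
ptr 236 188.98 5 [np.float64(0.2502), np.float64(0.2502)]
ptr 237 188.96 5 [np.float64(0.2502), np.float64(0.2502)]
underside 0.25 0.0001
```

Lip and pointer agree to 0.3 mm (0.2500 against 0.2502). Next: exact ring and oval centres, and a reach check for the grasps.

```bash
python3 - <<'E'
from kin import *
log()
import importlib,kin
print(PAR.round(4),np.round([np.linalg.norm(fk(d[0])[0]-d[1])*1000 for d in D],1))
f=grab('scene')
im=f['image'].astype(int); 
for n,(u,v) in dict(ring=(253.6,182.9),oval=(292.1,187.6)).items(): print(n,onz(f,u,v,.030).round(4))
print(case(-.015,.047,0),case(-.015,-.047,0))
# colour masks: ring & oval contours -> ellipse centres on floor plane
r=((im[...,0]-im[...,1]>35)&(im[...,0]-im[...,2]>25)).astype(np.uint8); b=((im[...,2]-im[...,0]>8)).astype(np.uint8)
for n,m in (('ring',r),('oval',b)):
    v,u=np.where(m); p=np.array([onz(f,a,c,.030)[:2] for a,c in zip(u,v)]) if len(u) else np.zeros((0,2))
    c0=case(-.015,.047 if n=='ring' else -.047,0)[:2]
    p=p[np.hypot(*(p-c0).T)<.05]
    if len(p)>10: print(n,len(p),'bbox',p.min(0).round(4),p.max(0).round(4),'mid',((p.min(0)+p.max(0))/2).round(4))
q=np.array(ctrl.observe()['qpos'])
for nm,g in (('pre',[.48,.315,.08]),('jar',[.48,.215,.08]),('preb',[.6015,.31,.08]),('ring',case(-.015,.047,.11)),('oval',case(-.015,-.047,.12)),('ovalout',case(-.17,-.047,.12))):
  for p in (10,20,30):
    M=tool(p,1); x,e,a=ik(np.array(g)-M[:,2]*.003,M,q,.02); print(nm,p,x.round(2),e.round(4),a.round(3))
E
```

```text
[ 0.3218 -0.0864  0.0759  0.5971 -0.0054  0.5359  0.0271  0.3757] [70.5 85.6 85.6 57.  25.  25.1 17.9 17.9 17.9 31.3 31.3 19.4 30.7 14.7
 20.  20.  20.  20.  13.1 19.7 19.6 19.6 19.  16.3 59.6]
ring [0.5839 0.0208 0.03  ]
oval [0.4896 0.0171 0.03  ]
[0.58339766 0.0227705  0.        ] [0.48946534 0.0192079  0.        ]
ring 258 bbox [ 0.547  -0.0099] [0.6175 0.0723] mid [0.5823 0.0312]
pre 10 [-1.24  1.15  0.41  1.31  0.44  1.86 -0.93] 0.0 0.0
pre 20 [-1.22  1.05  0.38  1.38  0.39  1.74 -0.95] 0.0 0.0
pre 30 [-1.2   0.94  0.36  1.46  0.35  1.61 -0.96] 0.0 0.0
jar 10 [-1.22  1.08  0.43  1.54  0.47  1.7  -0.98] 0.0 0.0
jar 20 [-1.2   0.97  0.41  1.6   0.44  1.58 -0.98] 0.0 0.0
jar 30 [-1.17  0.86  0.39  1.67  0.4   1.46 -0.97] 0.0 0.0
preb 10 [-1.11  1.25  0.45  1.06  0.52  1.9  -0.77] 0.0 0.0
preb 20 [-1.09  1.15  0.42  1.14  0.46  1.79 -0.8 ] 0.0 0.0
preb 30 [-1.07  1.05  0.39  1.22  0.4   1.66 -0.81] 0.0 0.0
ring 10 [-1.05  1.02  0.53  1.71  0.65  1.45 -0.92] 0.0 0.0
ring 20 [-1.02  0.91  0.52  1.75  0.61  1.35 -0.88] 0.0 0.0
ring 30 [-0.98  0.8   0.5   1.79  0.57  1.25 -0.83] 0.0 0.0
oval 10 [-1.14  0.94  0.51  1.9   0.62  1.42 -1.02] 0.0 0.0
oval 20 [-1.11  0.82  0.5   1.94  0.59  1.33 -0.99] 0.0 0.0
oval 30 [-1.08  0.71  0.49  1.98  0.56  1.23 -0.94] 0.0 0.0
ovalout 10 [-1.22  1.    0.45  1.64  0.51  1.66 -0.97] 0.0 0.0
ovalout 20 [-1.19  0.89  0.43  1.69  0.48  1.55 -0.96] 0.0 0.0
ovalout 30 [-1.16  0.78  0.42  1.75  0.44  1.44 -0.94] 0.0 0.0
```

```bash
python3 - <<'E'
from kin import *
M=tool(20,1)
plan(np.array([.48,.33,.10]),M)
E
```

```text
at [0.6608 0.1698 0.2769] q [-1.05  0.93  0.55  1.37  0.65  1.72 -0.66] F [-0.  -0.3 -0.5] w 0.0007 clk 13.07
total shift (cur axes) [ 1.762 -1.463 -0.99 ] (target axes) [ 1.861 -1.455 -0.803] total turn [-0.0024  0.0677 -0.0016] deg 6.1
```

>>> drive_tool --pt "0 0 0 0 0.0677 0" --pt "0.078 -0.243 -0.215 0 0 0" --pt "0.078 -0.243 -0.215 0 0 0" --pt "0.078 -0.243 -0.215 0 0 0" --pt "0.078 -0.243 -0.215 0 0 0" --pt "0.078 -0.243 -0.215 0 0 0" --pt "0.078 -0.243 -0.215 0 0 0" --pt "0 0 0 0 0 0" --claw 0.5

```text
clock: 13.73
ee_pos: [0.4734, 0.3359, 0.2755]
tcp_rot: [0.413, 0.566, 0.593, -0.397]
ft_force: [0.4, 1.1, -0.6]
gripper_width: 0.0503
finger_force: 0.0
```

>>> drive_tool --pt "0.277 0 0.1 0 0 0" --pt "0.277 0 0.1 0 0 0" --pt "0.277 0 0.1 0 0 0" --pt "0.277 0 0.1 0 0 0" --pt "0.277 0 0.1 0 0 0" --pt "0 0 0 0 0 0"

```text
clock: 14.23
ee_pos: [0.477, 0.328, 0.0947]
tcp_rot: [0.413, 0.566, 0.589, -0.401]
ft_force: [0.2, -0.6, 0.2]
gripper_width: 0.0706
finger_force: 0.0
```

```bash
python3 - <<'E'
from kin import *
M=tool(20,1)
plan(np.array([.48,.215,.08])-M[:,2]*.003,M)
f=grab('wrist');import pickle;pickle.dump(f,open('w3.pkl','wb'));f['image']=f['image'][::-1,::-1];save(f,'w3.png')
E
```

```text
at [0.477  0.328  0.0947] q [-1.27  1.06  0.4   1.42  0.35  1.72 -0.97] F [ 0.2 -0.6  0.2] w 0.0706 clk 14.23
total shift (cur axes) [-0.202 -0.008  0.903] (target axes) [-0.207 -0.01   0.902] total turn [-0.0024  0.0037  0.0029] deg 0.5
```

View pics/w3.png

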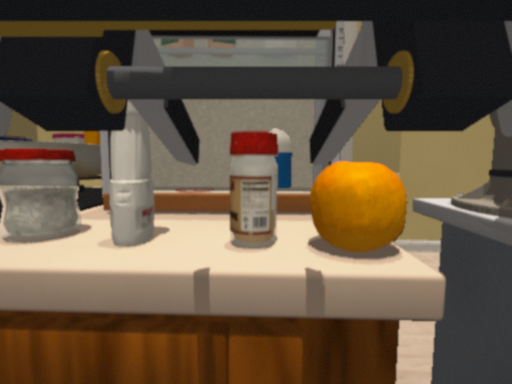

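The jar is centred between the open fingers (253 against a finger mid of 254). The orange at (358,205) and bottle at (132,190) are clear. I'll grip the label area just below the lid.

>>> drive_tool --pt "-0.024 0.003 0.235 0 0 0" --pt "-0.024 0.003 0.235 0 0 0" --pt "-0.024 0.003 0.235 0 0 0" --pt "-0.024 0.003 0.235 0 0 0" --pt "0 0 0 0 0 0" --pt "0 0 0 0 0 0"

```text
clock: 14.78
ee_pos: [0.4854, 0.2191, 0.0754]
tcp_rot: [0.413, 0.57, 0.589, -0.398]
ft_force: [-1.2, 0.3, 0.3]
gripper_width: 0.0707
finger_force: 0.0
```

```bash
python3 - <<'E'
from kin import *
M=tool(20,1)
plan(np.array([.48,.215,.066])-M[:,2]*.003,M)
E
```

```text
at [0.4854 0.2191 0.0754] q [-1.23  1.01  0.42  1.64  0.4   1.52 -1.  ] F [-1.2  0.3  0.3] w 0.0707 clk 14.78
total shift (cur axes) [ 0.062 -0.047  0.032] (target axes) [ 0.063 -0.047  0.032] total turn [-0.0021 -0.0005 -0.0022] deg 0.3
```

>>> drive_tool --pt "0.06 -0.045 0.03 0 0 0" --pt "0 0 0 0 0 0" --pt "0 0 0 0 0 0"

```text
clock: 15.03
ee_pos: [0.4795, 0.22, 0.065]
tcp_rot: [0.413, 0.569, 0.59, -0.397]
ft_force: [0.5, 0.4, -0.5]
gripper_width: 0.0704
finger_force: 0.0
```

>>> drive_tool --pt "0 0 0 0 0 0" --pt "0 0 0 0 0 0" --pt "0 0 0 0 0 0" --pt "0 0 0 0 0 0" --pt "0 0 0 0 0 0" --pt "0 0 0 0 0 0" --pt "0 0 0 0 0 0" --pt "0 0 0 0 0 0" --claw -1

```text
clock: 15.7
ee_pos: [0.4799, 0.2188, 0.0651]
tcp_rot: [0.413, 0.569, 0.589, -0.398]
ft_force: [1.1, -0.5, 0.3]
gripper_width: 0.0438
finger_force: 30.0
```

```bash
python3 - <<'E'
from kin import *
M=tool(20,1)
s=log()
plan(np.array([.5,.25,.15]),M)
E
```

```text
at [0.4799 0.2188 0.0651] q [-1.23  1.02  0.42  1.65  0.39  1.51 -1.02] F [ 1.1 -0.5  0.3] w 0.0438 clk 15.7
total shift (cur axes) [-0.578  0.177 -0.481] (target axes) [-0.578  0.177 -0.48 ] total turn [-0.0014 -0.0004 -0.0013] deg 0.2
```

The jar is held (43.8 mm, 30 N). The bottle stands right behind the ring's line of approach, so the gripper body and camera would hit it coming straight in. I'll check an approach yawed about 45° from the robot side.

```bash
python3 - <<'E'
from kin import *
q=np.array(ctrl.observe()['qpos'])
for yaw in (30,40,45,50):
  for p in (10,20):
    M=tool(p,1,yaw); 
    for nm,g in (('ring',[.5836,.0215,.096]),('pre',[.48,.13,.13])):
      x,e,a=ik(np.array(g)-M[:,2]*.003,M,q,.02); print(yaw,p,nm,x.round(2),e.round(4),a.round(3))
M=tool(20,1)
plan(np.array([.48,.2188,.19]),M)
E
```

```text
30 10 ring [-1.34  1.    0.59  2.14  0.99  1.01 -1.24] 0.0 0.0
30 10 pre [-1.47  0.89  0.46  2.11  0.83  1.24 -1.19] 0.0 0.0
30 20 ring [-1.3   0.86  0.58  2.17  0.99  0.92 -1.16] 0.0 0.0
30 20 pre [-1.43  0.76  0.44  2.14  0.82  1.16 -1.13] 0.0 0.0
40 10 ring [-1.37  0.99  0.56  2.28  1.23  0.95 -1.47] 0.0 0.0
40 10 pre [-1.54  0.87  0.44  2.24  0.97  1.16 -1.32] 0.0 0.0
40 20 ring [-1.32  0.84  0.55  2.32  1.26  0.85 -1.38] 0.0 0.0
40 20 pre [-1.49  0.73  0.42  2.27  0.98  1.07 -1.24] 0.0 0.0
45 10 ring [-1.33  0.97  0.49  2.35  1.4   0.98 -1.62] 0.0 0.0
45 10 pre [-1.57  0.86  0.42  2.3   1.06  1.12 -1.4 ] 0.0 0.0
45 20 ring [-1.26  0.81  0.48  2.39  1.45  0.89 -1.52] 0.0 0.0
45 20 pre [-1.51  0.71  0.41  2.34  1.07  1.04 -1.31] 0.0 0.0
50 10 ring [-1.25  0.95  0.42  2.42  1.58  1.05 -1.75] 0.0 0.0
50 10 pre [-1.58  0.86  0.4   2.37  1.15  1.1  -1.49] 0.0 0.0
50 20 ring [-0.84  0.73  0.09  2.44  1.73  1.16 -1.61] 0.0003 0.001
50 20 pre [-1.52  0.7   0.38  2.4   1.18  1.02 -1.4 ] 0.0 0.0
at [0.4799 0.2188 0.0651] q [-1.23  1.02  0.42  1.65  0.39  1.51 -1.02] F [ 1.1 -0.5  0.3] w 0.0438 clk 15.7
total shift (cur axes) [-0.978  0.002 -0.357] (target axes) [-0.978  0.001 -0.356] total turn [-0.0014 -0.0004 -0.0013] deg 0.2
```

>>> drive_tool --pt "-0.1 0 -0.04 0 0 0" --pt "-0.2 0 -0.07 0 0 0" --pt "-0.2 0 -0.07 0 0 0" --pt "-0.1 0 -0.035 0 0 0" --pt "0 0 0 -0.0696 0 -0.0253" --pt "0 0 0 -0.0696 0 -0.0253" --pt "0 0 0 -0.0696 0 -0.0253" --pt "0 0 0 -0.0696 0 -0.0253"

```text
clock: 16.37
ee_pos: [0.4796, 0.2194, 0.1415]
tcp_rot: [0.494, 0.416, 0.706, -0.29]
ft_force: [1.2, 0.0, -0.7]
gripper_width: 0.0435
finger_force: 29.9
```

>>> drive_tool --pt "0 0 0 -0.0696 0 -0.0253" --pt "0 0 0 -0.0696 0 -0.0253" --pt "0 0 0 0 0 0" --pt "0 0 0 0 0 0"

```text
clock: 16.7
ee_pos: [0.479, 0.2184, 0.142]
tcp_rot: [0.524, 0.333, 0.748, -0.233]
ft_force: [0.0, 1.0, -1.0]
gripper_width: 0.0438
finger_force: 30.0
```

```bash
python3 - <<'E'
from kin import *
M=tool(20,1,40); d=M[:,2]*[1,1,0]; d/=np.linalg.norm(d)
ring=np.array([.5836,.0215,0]); T=ring-d*.0038
for b,z in ((.13,.14),(.0,.115)): print(b); plan(T-d*b+[0,0,z],M)
E
```

```text
0.13
at [0.479  0.2184 0.142 ] q [-1.51  0.73  0.42  2.12  0.9   1.17 -1.11] F [ 0.  1. -1.] w 0.0438 clk 16.7
total shift (cur axes) [-0.22  -0.454  0.651] (target axes) [-0.219 -0.455  0.65 ] total turn [-0.0012 -0.     -0.0011] deg 0.1
0.0
at [0.479  0.2184 0.142 ] q [-1.51  0.73  0.42  2.12  0.9   1.17 -1.11] F [ 0.  1. -1.] w 0.0438 clk 16.7
total shift (cur axes) [-0.395 -0.451  1.741] (target axes) [-0.394 -0.455  1.74 ] total turn [-0.0012 -0.     -0.0011] deg 0.1
```

>>> drive_tool --pt "-0.055 -0.114 0.163 0 0 0" --pt "-0.055 -0.114 0.163 0 0 0" --pt "-0.055 -0.114 0.163 0 0 0" --pt "-0.055 -0.114 0.163 0 0 0" --pt "0 0 0 0 0 0" --pt "0 0 0 0 0 0"

```text
clock: 17.2
ee_pos: [0.495, 0.1195, 0.1399]
tcp_rot: [0.524, 0.335, 0.747, -0.234]
ft_force: [1.0, 0.4, -1.1]
gripper_width: 0.0437
finger_force: 30.0
```

```bash
python3 - <<'E'
from kin import *
M=tool(20,1,40); d=M[:,2]*[1,1,0]; d/=np.linalg.norm(d)
T=np.array([.5836,.0215,0])-d*.0038
plan(T+[0,0,.115],M)
E
```

```text
at [0.495  0.1195 0.1399] q [-1.45  0.7   0.48  2.28  1.05  1.04 -1.22] F [ 1.   0.4 -1.1] w 0.0437 clk 17.2
total shift (cur axes) [-0.169  0.006  1.076] (target axes) [-1.700e-01 -1.000e-03  1.076e+00] total turn [-0.0036  0.0007 -0.003 ] deg 0.4
```

>>> drive_tool --pt "-0.034 0 0.215 0 0 0" --pt "-0.034 0 0.215 0 0 0" --pt "-0.034 0 0.215 0 0 0" --pt "-0.034 0 0.215 0 0 0" --pt "-0.034 0 0.215 0 0 0" --pt "0 0 0 0 0 0" --pt "0 0 0 0 0 0"

```text
clock: 17.78
ee_pos: [0.5815, 0.0249, 0.1147]
tcp_rot: [0.525, 0.334, 0.747, -0.233]
ft_force: [-0.2, 0.7, -0.9]
gripper_width: 0.0437
finger_force: 30.0
```

```bash
python3 - <<'E'
from kin import *
M=tool(20,1,40); d=M[:,2]*[1,1,0]; d/=np.linalg.norm(d)
T=np.array([.5836,.0215,0])-d*.0038
plan(T+[0,0,.0965],M)
f=grab('scene');cv2.imwrite('pics/s3.png',cv2.resize(f['image'][90:290,160:380,::-1],None,fx=3,fy=3,interpolation=cv2.INTER_CUBIC))
P=cloud(f);im=f['image'].astype(int);m=(im[...,0]-im[...,1:].max(2)>50)&(P[...,1]<.09)&(P[...,1]>-.05)&(P[...,2]>.09)&(P[...,2]<.2)&(P[...,0]<.66);print(m.sum(),P[m].min(0),P[m].max(0),P[m].mean(0))
E
```

```text
at [0.5815 0.0249 0.1147] q [-1.25  0.81  0.58  2.29  1.33  0.84 -1.35] F [-0.2  0.7 -0.9] w 0.0437 clk 17.78
total shift (cur axes) [ 0.142 -0.006  0.053] (target axes) [ 0.142 -0.006  0.053] total turn [-0.0025  0.0011 -0.0027] deg 0.3
130 [0.56303086 0.02066022 0.13878409] [0.60108437 0.04546783 0.16002679] [0.58103758 0.03675766 0.15187303]
```

View pics/s3.png

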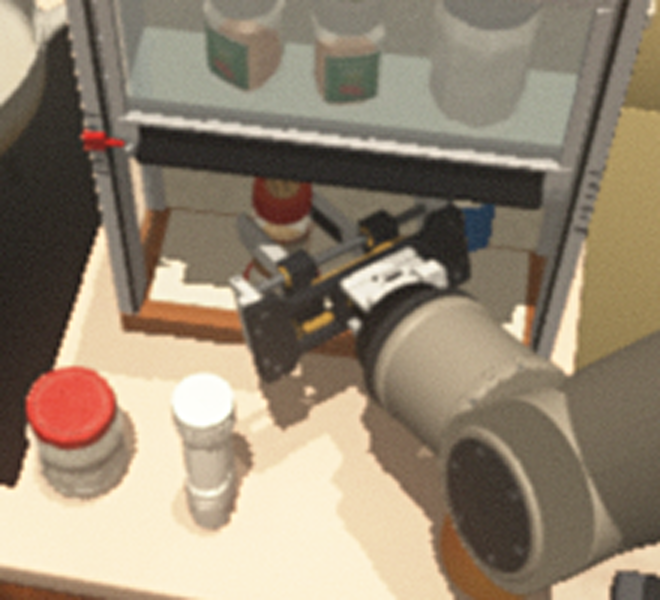

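The jar hangs inside over the ring (lid at (283,205) in the crop), and bottle and salt jar are untouched with clear gaps. Lowering.

>>> drive_tool --pt "0.045 0 0.017 0 0 0" --pt "0.045 0 0.017 0 0 0" --pt "0.03 0 0.012 0 0 0" --pt "0.015 0 0.005 0 0 0" --pt "0 0 0 0 0 0" --pt "0 0 0 0 0 0"

```text
clock: 18.33
ee_pos: [0.5803, 0.0252, 0.0972]
tcp_rot: [0.524, 0.333, 0.748, -0.233]
ft_force: [-0.2, -0.5, -0.8]
gripper_width: 0.0437
finger_force: 30.0
```

>>> drive_tool --pt "0.008 0 0.003 0 0 0" --pt "0 0 0 0 0 0" --pt "0 0 0 0 0 0"

```text
clock: 18.58
ee_pos: [0.5804, 0.0251, 0.0963]
tcp_rot: [0.524, 0.334, 0.748, -0.233]
ft_force: [0.1, 0.0, -1.0]
gripper_width: 0.0433
finger_force: 30.0
```

>>> drive_tool --pt "0.008 0 0.003 0 0 0" --pt "0 0 0 0 0 0" --pt "0 0 0 0 0 0"

```text
clock: 18.83
ee_pos: [0.5804, 0.025, 0.0952]
tcp_rot: [0.524, 0.333, 0.748, -0.233]
ft_force: [-0.1, 0.5, 0.1]
gripper_width: 0.0436
finger_force: 30.0
```

>>> drive_tool --pt "0.006 0 0.002 0 0 0" --pt "0 0 0 0 0 0" --pt "0 0 0 0 0 0"

```text
clock: 19.08
ee_pos: [0.5805, 0.0249, 0.0949]
tcp_rot: [0.525, 0.333, 0.748, -0.233]
ft_force: [-0.2, 1.1, 5.0]
gripper_width: 0.0433
finger_force: 29.9
```

>>> drive_tool --pt "0 0 0 0 0 0" --pt "0 0 0 0 0 0" --pt "0 0 0 0 0 0" --pt "0 0 0 0 0 0" --pt "0 0 0 0 0 0" --claw 0.5

```text
clock: 19.5
ee_pos: [0.5803, 0.0251, 0.0944]
tcp_rot: [0.524, 0.333, 0.748, -0.233]
ft_force: [0.3, 0.5, 0.0]
gripper_width: 0.0697
finger_force: 0.0
```

>>> drive_tool --pt "0 0 -0.1 0 0 0" --pt "0 0 -0.2 0 0 0" --pt "0 0 -0.28 0 0 0" --pt "0 0 -0.28 0 0 0" --pt "0 0 -0.28 0 0 0" --pt "0 0 -0.28 0 0 0" --pt "0 0 0 0 0 0"

```text
clock: 20.08
ee_pos: [0.4711, 0.1495, 0.153]
tcp_rot: [0.524, 0.332, 0.75, -0.23]
ft_force: [1.0, 2.8, -0.2]
gripper_width: 0.0706
finger_force: 0.0
```

```bash
python3 - <<'E'
from kin import *
M=tool(20,1)
plan(np.array([.6015,.35,.25]),M)
f=grab('scene');cv2.imwrite('pics/s4.png',cv2.resize(f['image'][90:290,160:380,::-1],None,fx=3,fy=3,interpolation=cv2.INTER_CUBIC))
P=cloud(f);im=f['image'].astype(int);m=(im[...,0]-im[...,1:].max(2)>50)&(P[...,1]<.09)&(P[...,1]>-.05)&(P[...,2]>.09)&(P[...,2]<.2)&(P[...,0]<.66);print(m.sum(),P[m].min(0),P[m].max(0),P[m].mean(0))
# bottle footprint
m=(np.hypot(P[...,0]-.6015,P[...,1]-.206)<.045)&(P[...,2]>.01)&(P[...,2]<.16);q=P[m];print(q.min(0),q.max(0))
E
```

```text
at [0.4711 0.1495 0.153 ] q [-1.51  0.67  0.46  2.26  0.98  1.1  -1.18] F [ 1.   2.8 -0.2] w 0.0706 clk 20.08
total shift (cur axes) [-0.579  1.931 -0.75 ] (target axes) [-0.202  1.149 -1.807] total turn [ 0.4198 -0.0028  0.1514] deg 40.2
115 [0.56266522 0.0049792  0.11909989] [0.60207815 0.04633789 0.13874456] [0.58173131 0.03200672 0.13337917]
[0.58071311 0.18718113 0.01050903] [0.62333331 0.23859923 0.15239805]
```

View pics/s4.png

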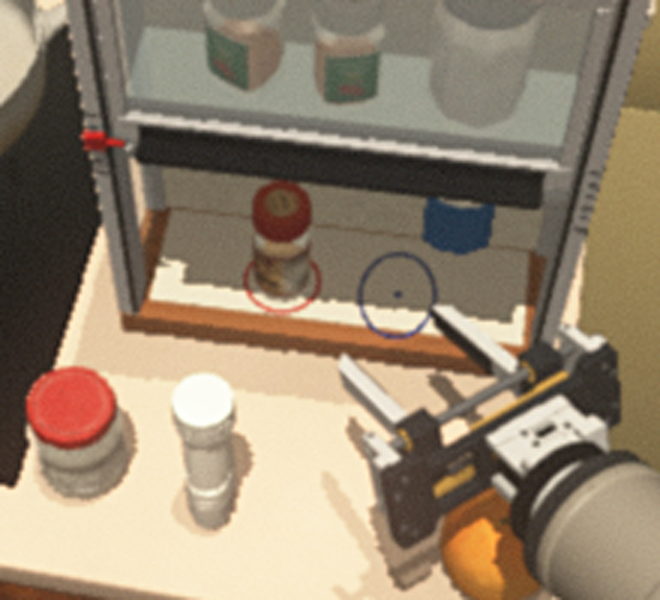

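The jar stands upright inside the ring and the lip is still at the pointer. Bottle (205,450) and salt jar are untouched. A blue object shows at the back of the case at (460,222), so I'll check its depth.

```bash
python3 - <<'E'
from kin import *
f=grab('scene');P=cloud(f);im=f['image'].astype(int)
m=(im[...,2]-im[...,0]>40)&(P[...,0]<.55)&(P[...,0]>.35)&(P[...,1]<.06)&(P[...,2]>.03);print(m.sum(),P[m].min(0).round(3),P[m].max(0).round(3),np.median(P[m],0).round(3))
f=grab('top');P=cloud(f)
m=(P[...,0]>.37)&(P[...,0]<.55)&(P[...,1]<.05)&(P[...,1]>-.035)&(P[...,2]>.04)&(P[...,2]<.2);print(m.sum(), P[m].min(0).round(3),P[m].max(0).round(3)) if m.sum() else 0
plan(np.array([.50,.34,.22]),tool(20,1,40))
E
```

```text
Traceback (most recent call last):
ValueError: zero-size array to reduction operation minimum which has no identity
```

```bash
python3 - <<'E'
from kin import *
f=grab('scene');P=cloud(f)
for v in (150,156,160,164,168,171,174,178): print(v,f['image'][v,313],P[v,313].round(3))
plan(np.array([.50,.34,.22]),tool(20,1,40))
E
```

```text
150 [46 43 37] [0.453 0.075 0.258]
156 [66 60 52] [0.452 0.089 0.256]
160 [38 54 73] [ 0.45 -0.03  0.09]
164 [41 55 73] [ 0.449 -0.03   0.074]
168 [39 55 71] [ 0.447 -0.03   0.058]
171 [40 58 74] [ 0.446 -0.029  0.048]
174 [58 66 76] [ 0.445 -0.031  0.032]
178 [123 110  95] [ 0.443 -0.021  0.029]
at [0.4732 0.1441 0.1527] q [-1.5   0.67  0.47  2.27  0.98  1.09 -1.18] F [ 0.6 -1.5  0.1] w 0.0705 clk 20.23
total shift (cur axes) [-0.161  1.261 -1.19 ] (target axes) [-0.164  1.262 -1.188] total turn [-0.001   0.     -0.0016] deg 0.2
```

>>> drive_tool --pt "-0.027 0.21 -0.198 0 0 0" --pt "-0.027 0.21 -0.198 0 0 0" --pt "-0.027 0.21 -0.198 0 0 0" --pt "-0.027 0.21 -0.198 0 0 0" --pt "-0.027 0.21 -0.198 0 0 0" --pt "-0.027 0.21 -0.198 0 0 0" --pt "0 0 0 0.0696 0 0.0253" --pt "0 0 0 0.0696 0 0.0253"

```text
clock: 20.9
ee_pos: [0.4999, 0.3408, 0.2196]
tcp_rot: [0.493, 0.419, 0.704, -0.293]
ft_force: [0.1, -0.8, 0.1]
gripper_width: 0.0703
finger_force: 0.0
```

>>> drive_tool --pt "0 0 0 0.0696 0 0.0253" --pt "0 0 0 0.0696 0 0.0253" --pt "0 0 0 0.0696 0 0.0253" --pt "0 0 0 0.0696 0 0.0253" --pt "0 0 0 0 0 0"

```text
clock: 21.32
ee_pos: [0.5035, 0.336, 0.2193]
tcp_rot: [0.412, 0.573, 0.584, -0.401]
ft_force: [2.2, 0.0, 0.2]
gripper_width: 0.0706
finger_force: 0.0
```

```bash
python3 - <<'E'
from kin import *
plan(np.array([.601,.325,.10]),tool(20,1))
E
```

```text
at [0.5035 0.336  0.2193] q [-1.29  0.95  0.51  1.36  0.39  1.84 -0.83] F [2.2 0.  0.2] w 0.0706 clk 21.32
total shift (cur axes) [0.901 0.807 0.441] (target axes) [0.893 0.809 0.456] total turn [-0.0089  0.002  -0.0059] deg 1.0
```

>>> drive_tool --pt "0.225 0.202 0.112 -0.0045 0 -0.003" --pt "0.225 0.202 0.112 -0.0045 0 -0.003" --pt "0.225 0.202 0.112 0 0 0" --pt "0.225 0.202 0.112 0 0 0" --pt "0 0 0 0 0 0" --pt "0 0 0 0 0 0"

```text
clock: 21.82
ee_pos: [0.5982, 0.3275, 0.0974]
tcp_rot: [0.415, 0.563, 0.593, -0.398]
ft_force: [-0.6, 0.1, 1.9]
gripper_width: 0.0706
finger_force: 0.0
```

```bash
python3 - <<'E'
from kin import *
plan(np.array([.601,.2055,.085])-tool(20,1)[:,2]*.003,tool(20,1))
f=grab('wrist');P=cloud(f);fs=grab('scene');Q=cloud(fs);ft=grab('top');T=cloud(ft)
for n,p in (('w',P),('s',Q),('t',T)):
    for z in (.02,.05,.085,.11):
        m=(np.hypot(p[...,0]-.6015,p[...,1]-.206)<.042)&(abs(p[...,2]-z)<.012); q=p[m]
        if len(q)>15:
            # signed fit: y as a parabola in x -> direction of the symmetric vertex
            print(n,z,len(q),'x',np.percentile(q[:,0],[1,50,99]).round(3),'y',np.percentile(q[:,1],[1,99]).round(3), 'parab',np.polyfit(q[:,0]-.601,q[:,1],2).round(3))
E
```

```text
at [0.5982 0.3275 0.0974] q [-1.16  1.17  0.49  1.2   0.39  1.74 -0.8 ] F [-0.6  0.1  1.9] w 0.0706 clk 21.82
total shift (cur axes) [-0.246 -0.026  0.966] (target axes) [-0.25  -0.015  0.966] total turn [0.0058 0.0028 0.0054] deg 0.8
w 0.02 966 x [0.583 0.6   0.621] y [0.207 0.239] parab [-57.041  -0.114   0.239]
w 0.05 1037 x [0.583 0.601 0.62 ] y [0.215 0.239] parab [-53.453  -0.096   0.238]
w 0.085 983 x [0.585 0.601 0.619] y [0.214 0.231] parab [-4.5051e+01  3.9000e-02  2.3000e-01]
w 0.11 901 x [0.586 0.601 0.618] y [0.211 0.228] parab [-43.735   0.092   0.226]
s 0.02 70 x [0.584 0.593 0.616] y [0.199 0.238] parab [-7.2183e+01  6.4000e-02  2.3900e-01]
s 0.05 127 x [0.583 0.595 0.617] y [0.197 0.238] parab [-60.947   0.093   0.236]
s 0.085 105 x [0.585 0.597 0.616] y [0.211 0.231] parab [-46.907   0.123   0.229]
s 0.11 67 x [0.585 0.598 0.616] y [0.21  0.228] parab [-43.198   0.138   0.226]
t 0.02 118 x [0.582 0.586 0.603] y [0.175 0.231] parab [82.59  -0.669  0.173]
t 0.05 155 x [0.582 0.587 0.612] y [0.175 0.23 ] parab [59.006 -0.726  0.18 ]
t 0.085 116 x [0.583 0.588 0.609] y [0.183 0.227] parab [30.668 -0.658  0.187]
t 0.11 76 x [0.581 0.588 0.608] y [0.185 0.22 ] parab [16.501 -0.789  0.188]
```

>>> drive_tool --pt "-0.06 0 0.23 0.003 0.0015 0.0027" --pt "-0.06 0 0.23 0.003 0.0015 0.0027" --pt "-0.06 0 0.23 0 0 0" --pt "-0.05 0 0.2 0 0 0" --pt "0 0 0 0 0 0" --pt "0 0 0 0 0 0"

```text
clock: 22.47
ee_pos: [0.6021, 0.2207, 0.0906]
tcp_rot: [0.412, 0.57, 0.591, -0.395]
ft_force: [0.1, 1.2, -0.3]
gripper_width: 0.0702
finger_force: 0.0
```

```bash
python3 - <<'E'
from kin import *
plan(np.array([.6015,.206,.085])-tool(20,1)[:,2]*.003,tool(20,1))
E
```

```text
at [0.6021 0.2207 0.0906] q [-1.12  1.09  0.51  1.43  0.43  1.55 -0.84] F [ 0.1  1.2 -0.3] w 0.0702 clk 22.47
total shift (cur axes) [ 0.001 -0.01   0.106] (target axes) [ 0.002 -0.01   0.106] total turn [ 0.0015 -0.0042 -0.0013] deg 0.4
```

>>> drive_tool --pt "0 -0.01 0.106 0 -0.004 0" --pt "0 0 0 0 0 0" --pt "0 0 0 0 0 0"

```text
clock: 22.72
ee_pos: [0.6013, 0.2093, 0.0844]
tcp_rot: [0.414, 0.567, 0.59, -0.397]
ft_force: [-0.2, 0.7, -0.2]
gripper_width: 0.0706
finger_force: 0.0
```

>>> drive_tool --pt "0 0 0 0 0 0" --pt "0 0 0 0 0 0" --pt "0 0 0 0 0 0" --pt "0 0 0 0 0 0" --pt "0 0 0 0 0 0" --pt "0 0 0 0 0 0" --pt "0 0 0 0 0 0" --pt "0 0 0 0 0 0" --claw -1

```text
clock: 23.38
ee_pos: [0.6017, 0.209, 0.0845]
tcp_rot: [0.414, 0.568, 0.59, -0.397]
ft_force: [1.2, 0.4, -1.1]
gripper_width: 0.0346
finger_force: 30.0
```

```bash
python3 - <<'E'
from kin import *
plan(np.array([.6015,.206,.085])-tool(20,1)[:,2]*.003,tool(20,1))
E
```

```text
at [0.6017 0.209  0.0845] q [-1.12  1.09  0.51  1.45  0.44  1.53 -0.84] F [ 1.2  0.4 -1.1] w 0.0346 clk 23.38
total shift (cur axes) [-0.013 -0.002 -0.003] (target axes) [-0.013 -0.002 -0.003] total turn [ 0.0016  0.0006 -0.0006] deg 0.2
```

>>> drive_tool --pt "-0.1 0 -0.04 0 0 0" --pt "-0.16 0 -0.06 0 0 0" --pt "-0.16 0 -0.06 0 0 0" --pt "-0.1 0 -0.04 0 0 0" --pt "0 0 0 0 0 0"

```text
clock: 23.8
ee_pos: [0.6023, 0.2107, 0.1546]
tcp_rot: [0.415, 0.569, 0.59, -0.396]
ft_force: [0.8, 0.8, -0.9]
gripper_width: 0.0348
finger_force: 30.0
```

```bash
python3 - <<'E'
from kin import *
T=np.array([.4895,.021,0])
plan(T-CX*.17+[0,0,.14],tool(20,1))
E
```

```text
at [0.6023 0.2107 0.1546] q [-1.14  1.    0.54  1.46  0.47  1.59 -0.79] F [ 0.8  0.8 -0.9] w 0.0348 clk 23.8
total shift (cur axes) [ 0.066 -1.     0.158] (target axes) [ 0.07  -1.     0.161] total turn [ 0.0023 -0.0009 -0.0025] deg 0.3
```

>>> drive_tool --pt "0.016 -0.24 0.04 0 0 0" --pt "0.016 -0.26 0.04 0 0 0" --pt "0.016 -0.26 0.04 0 0 0" --pt "0.016 -0.24 0.04 0 0 0" --pt "0 0 0 0 0 0" --pt "0 0 0 0 0 0"

```text
clock: 24.3
ee_pos: [0.481, 0.1905, 0.1369]
tcp_rot: [0.414, 0.567, 0.591, -0.397]
ft_force: [0.7, 0.0, -1.1]
gripper_width: 0.0347
finger_force: 30.0
```

```bash
python3 - <<'E'
from kin import *
T=np.array([.4895,.021,0])
plan(T-CX*.06+[0,0,.125],tool(20,1)); plan(T+[0,0,.125],tool(20,1))
E
```

```text
at [0.481  0.1905 0.1369] q [-1.27  0.91  0.51  1.73  0.42  1.52 -0.94] F [ 0.7  0.  -1.1] w 0.0347 clk 24.3
total shift (cur axes) [-0.218  0.013  0.894] (target axes) [-0.219  0.017  0.893] total turn [0.0023 0.0007 0.0007] deg 0.2
at [0.481  0.1905 0.1369] q [-1.27  0.91  0.51  1.73  0.42  1.52 -0.94] F [ 0.7  0.  -1.1] w 0.0347 clk 24.3
total shift (cur axes) [-0.389  0.012  1.364] (target axes) [-0.39   0.017  1.363] total turn [0.0023 0.0007 0.0007] deg 0.2
```

>>> drive_tool --pt "-0.055 0.004 0.223 0 0 0" --pt "-0.055 0.004 0.223 0 0 0" --pt "-0.055 0.004 0.223 0 0 0" --pt "-0.053 0.003 0.223 0 0 0" --pt "0 0 0 0 0 0" --pt "0 0 0 0 0 0"

```text
clock: 24.8
ee_pos: [0.4888, 0.0792, 0.1256]
tcp_rot: [0.414, 0.568, 0.589, -0.398]
ft_force: [-0.1, 0.3, -1.0]
gripper_width: 0.0347
finger_force: 30.0
```

```bash
python3 - <<'E'
from kin import *
T=np.array([.4895,.021,0])
plan(T+[0,0,.125],tool(20,1))
E
```

```text
at [0.4888 0.0792 0.1256] q [-1.2   0.88  0.54  1.9   0.5   1.33 -0.97] F [-0.1  0.3 -1. ] w 0.0347 clk 24.8
total shift (cur axes) [-0.16  -0.012  0.457] (target axes) [-0.161 -0.012  0.457] total turn [ 0.0001  0.0011 -0.0013] deg 0.2
```

>>> drive_tool --pt "-0.054 -0.004 0.152 0 0 0" --pt "-0.054 -0.004 0.152 0 0 0" --pt "-0.053 -0.004 0.153 0 0 0" --pt "0 0 0 0 0 0" --pt "0 0 0 0 0 0"

```text
clock: 25.22
ee_pos: [0.4898, 0.0227, 0.1249]
tcp_rot: [0.414, 0.568, 0.59, -0.397]
ft_force: [-0.3, 0.7, -1.5]
gripper_width: 0.0347
finger_force: 30.0
```

```bash
python3 - <<'E'
from kin import *
plan(np.array([.4895,.021,.1155]),tool(20,1))
f=grab('scene');P=cloud(f);im=f['image']
m=(P[...,0]>.45)&(P[...,0]<.53)&(P[...,1]>-.02)&(P[...,1]<.06)&(P[...,2]>.15)&(P[...,2]<.2);q=P[m];print(m.sum(),q.min(0).round(3),q.max(0).round(3))
cv2.imwrite('pics/s5.png',cv2.resize(im[90:290,160:380,::-1],None,fx=3,fy=3,interpolation=cv2.INTER_CUBIC))
E
```

```text
at [0.4898 0.0227 0.1249] q [-1.17  0.86  0.57  1.99  0.56  1.24 -0.98] F [-0.3  0.7 -1.5] w 0.0347 clk 25.22
total shift (cur axes) [ 0.068 -0.003  0.04 ] (target axes) [ 0.068 -0.003  0.04 ] total turn [ 0.0013  0.0005 -0.001 ] deg 0.2
157 [0.468 0.026 0.15 ] [0.51  0.044 0.189]
```

View pics/s5.png

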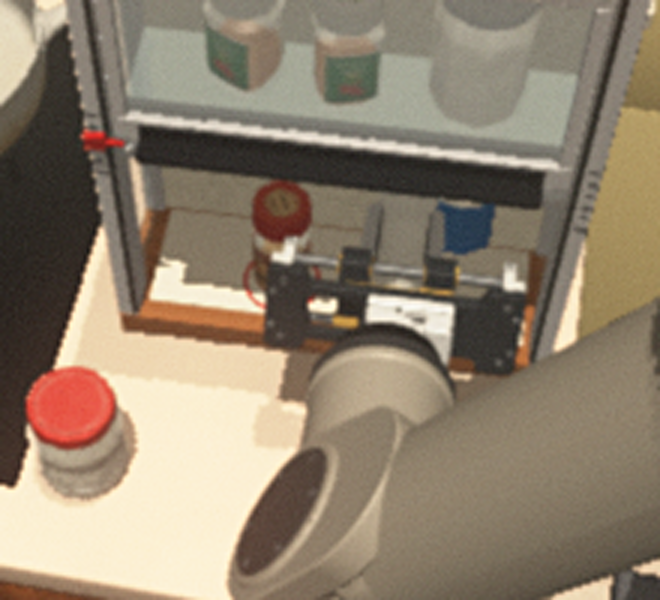

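The bottle is hidden behind the gripper but its cap is over the oval. The jar still stands in its ring, clear of the gripper's left end. Lowering.

>>> drive_tool --pt "0.03 0 0.018 0 0 0" --pt "0.025 0 0.014 0 0 0" --pt "0.013 0 0.008 0 0 0" --pt "0 0 0 0 0 0" --pt "0 0 0 0 0 0"

```text
clock: 25.68
ee_pos: [0.4894, 0.021, 0.1154]
tcp_rot: [0.414, 0.568, 0.59, -0.397]
ft_force: [0.3, 0.2, -1.2]
gripper_width: 0.0352
finger_force: 30.0
```

>>> drive_tool --pt "0.007 0 0.002 0 0 0" --pt "0 0 0 0 0 0" --pt "0 0 0 0 0 0"

```text
clock: 25.93
ee_pos: [0.4894, 0.0209, 0.1147]
tcp_rot: [0.414, 0.568, 0.59, -0.397]
ft_force: [-1.0, 0.7, -1.7]
gripper_width: 0.0348
finger_force: 30.0
```

>>> drive_tool --pt "0.006 0 0.002 0 0 0" --pt "0 0 0 0 0 0" --pt "0 0 0 0 0 0"

```text
clock: 26.18
ee_pos: [0.4895, 0.0208, 0.1143]
tcp_rot: [0.415, 0.568, 0.59, -0.397]
ft_force: [0.9, 1.0, 6.2]
gripper_width: 0.035
finger_force: 30.0
```

>>> drive_tool --pt "0.005 0 0.002 0 0 0" --pt "0 0 0 0 0 0" --pt "0 0 0 0 0 0"

```text
clock: 26.43
ee_pos: [0.4896, 0.0206, 0.1142]
tcp_rot: [0.415, 0.568, 0.59, -0.398]
ft_force: [-0.3, 3.0, 12.0]
gripper_width: 0.0347
finger_force: 30.0
```

Firmly on the floor. I'll ease the press slightly, release and retreat along the tool axis.

>>> drive_tool --pt "-0.006 0 -0.002 0 0 0" --pt "0 0 0 0 0 0"

```text
clock: 26.6
ee_pos: [0.4895, 0.0208, 0.1143]
tcp_rot: [0.414, 0.568, 0.59, -0.397]
ft_force: [-0.6, 1.5, 3.9]
gripper_width: 0.0349
finger_force: 30.0
```

>>> drive_tool --pt "0 0 0 0 0 0" --pt "0 0 0 0 0 0" --pt "0 0 0 0 0 0" --pt "0 0 0 0 0 0" --pt "0 0 0 0 0 0" --pt "0 0 0 0 0 0" --claw 0.35

```text
clock: 27.1
ee_pos: [0.4893, 0.0209, 0.114]
tcp_rot: [0.414, 0.568, 0.59, -0.397]
ft_force: [-0.6, -0.3, -0.2]
gripper_width: 0.0633
finger_force: 0.0
```

>>> drive_tool --pt "0 0 -0.08 0 0 0" --pt "0 0 -0.15 0 0 0" --pt "0 0 -0.25 0 0 0" --pt "0 0 -0.28 0 0 0" --pt "0 0 -0.28 0 0 0" --pt "0 0 -0.28 0 0 0" --pt "0 0 -0.28 0 0 0" --pt "0 0 -0.28 0 0 0"

```text
clock: 27.77
ee_pos: [0.4801, 0.235, 0.1919]
tcp_rot: [0.414, 0.568, 0.591, -0.397]
ft_force: [-0.1, 0.5, -0.1]
gripper_width: 0.0636
finger_force: 0.0
```

>>> drive_tool --pt "-0.1 0 -0.28 0 0 0" --pt "-0.1 0 -0.28 0 0 0" --pt "-0.1 0 -0.28 0 0 0" --pt "0 0 0 0 0 0" --pt "0 0 0 0 0 0" --pt "0 0 0 0 0 0"

```text
clock: 28.27
ee_pos: [0.477, 0.3149, 0.2589]
tcp_rot: [0.414, 0.568, 0.59, -0.397]
ft_force: [0.4, -0.1, -0.5]
gripper_width: 0.0635
finger_force: 0.0
```

```bash
python3 lvl.py; python3 - <<'E'
from kin import *
f=grab('scene');P=cloud(f)
m=(P[...,0]>.44)&(P[...,0]<.54)&(P[...,1]>-.025)&(P[...,1]<.065)&(P[...,2]>.045)&(P[...,2]<.2)
for z in (.05,.08,.11,.14,.17):
    q=P[m&(abs(P[...,2]-z)<.012)]; print(z,len(q),q.min(0).round(3)[:2] if len(q) else '',q.max(0).round(3) if len(q) else '')
cv2.imwrite('pics/s6.png',cv2.resize(f['image'][90:290,160:380,::-1],None,fx=3,fy=3,interpolation=cv2.INTER_CUBIC))
E
```

```text
211 132 144.53 underside [0.6552 0.0944 0.251 ]
214 133 144.91 underside [0.6492 0.0941 0.2509]
217 133 145.42 underside [0.6431 0.0939 0.2504]
220 133 145.74 underside [0.637  0.0937 0.2506]
223 134 146.07 underside [0.631  0.0934 0.2506]
226 134 146.46 underside [0.6249 0.0932 0.2505]
230 134 146.85 underside [0.6168 0.0929 0.2508]
ptr 194 136.42 [np.float64(0.2491), np.float64(0.2528), np.float64(0.2566)]
ptr 195 136.6 [np.float64(0.2489), np.float64(0.2526), np.float64(0.2564)]
ptr 196 136.9 [np.float64(0.2483), np.float64(0.2521), np.float64(0.2558)]
ptr 197 136.94 [np.float64(0.2486), np.float64(0.2523), np.float64(0.256)]
ptr 198 136.99 [np.float64(0.2488), np.float64(0.2525), np.float64(0.2562)]
ptr 199 137.09 [np.float64(0.2488), np.float64(0.2526), np.float64(0.2563)]
ptr 200 137.2 [np.float64(0.2489), np.float64(0.2526), np.float64(0.2563)]
0.05 57 [0.471 0.025] [0.507 0.052 0.061]
0.08 124 [0.471 0.015] [0.509 0.051 0.092]
0.11 119 [0.472 0.016] [0.508 0.045 0.122]
0.14 86 [0.473 0.019] [0.507 0.042 0.152]
0.17 148 [0.468 0.016] [0.51  0.043 0.18 ]
```

View pics/s6.png

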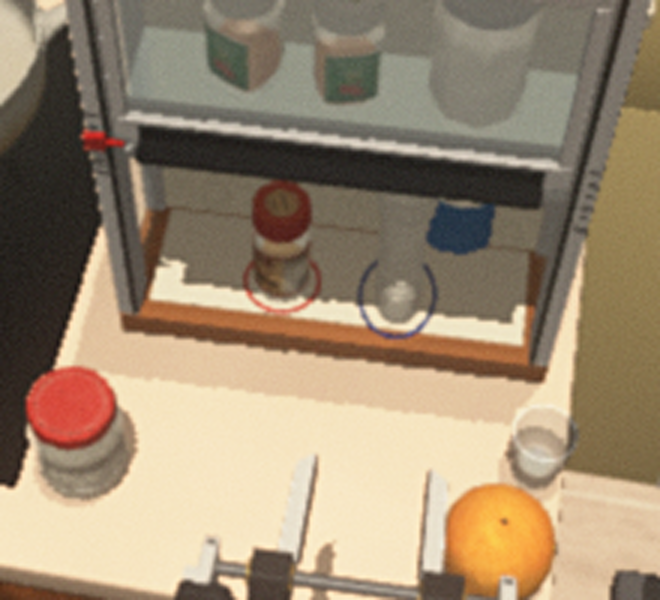

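The final picture shows everything in place:
- **Jar:** inside the red ring, at (283,245).
- **Bottle:** lengthwise in the blue oval, at (400,260).
- **Lip:** level with the pointer.
- **Left alone:** salt jar, glass and orange where they stood.
- **Arm:** clear of everything.

Handing in.

```bash
python3 -c "
from workcell import ctrl
print(ctrl.close_job())"
```

```text
the job is handed in; nothing more can be done
None
```

I handed the job in at about 28 s with the sash lip within about 0.3 mm of the pointer, the jar upright in the red ring and the bottle lengthwise in the blue oval (each within about 3 mm of centre), and the other items left where they stood; no verdict was returned.

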